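Ring weights onto the sample bottles for the water bath

TASK

The four stoppered amber bottles are going into the water bath and must not float. Take the two stacks of ring weights apart, top rings first, and slip each ring down over the neck of the bottle it belongs to, the largest ring on the largest bottle and so on down to the smallest on the smallest, so that it lies level on the shoulder. Lower each ring onto the glass rather than dropping it, keep the bottles standing on the bench, and leave the other things on the bench where they are.

Things in the scene. Friction and masses are not known exactly. Their poses are not given: they have to be found in the camera images.
- ring_xl_centre (a point): Centre (on the axis, half-way up) of the largest of four flat grey ring weights: outside diameter 70 mm, hole 34 mm, 16 mm thick, about 390 g, z is its axis. It starts at the bottom of one of the two stacks, on the bench.
- bottle_xl_seat (a point): Point on the axis (z, up) of the largest of four loose amber bottles with black stoppers: body 80 mm wide, 138 mm tall in all, about 620 g. It lies 112 mm above the foot, where the centre of a ring is once it rests on the conical shoulder (52 deg; 34 mm wide 8 mm below this point). Stopper top: 26 mm above it. Neck 18 mm wide.
- ring_l_centre (a point): Centre (on the axis, half-way up) of the second largest of four flat grey ring weights: outside diameter 61 mm, hole 34 mm, 16 mm thick, about 270 g, z is its axis. It starts at the bottom of one of the two stacks, on the bench.
- bottle_l_seat (a point): Point on the axis (z, up) of the second largest of four loose amber bottles with black stoppers: body 70 mm wide, 123 mm tall in all, about 420 g. It lies 97 mm above the foot, where the centre of a ring is once it rests on the conical shoulder (52 deg; 34 mm wide 8 mm below this point). Stopper top: 26 mm above it. Neck 18 mm wide.
- ring_m_centre (a point): Centre (on the axis, half-way up) of the second smallest of four flat grey ring weights: outside diameter 52 mm, hole 34 mm, 16 mm thick, about 170 g, z is its axis. It starts on top of one of the two stacks, on a wider ring.
- bottle_m_seat (a point): Point on the axis (z, up) of the second smallest of four loose amber bottles with black stoppers: body 60 mm wide, 106 mm tall in all, about 260 g. It lies 81 mm above the foot, where the centre of a ring is once it rests on the conical shoulder (52 deg; 34 mm wide 8 mm below this point). Stopper top: 26 mm above it. Neck 18 mm wide.
- ring_s_centre (a point): Centre (on the axis, half-way up) of the smallest of four flat grey ring weights: outside diameter 43 mm, hole 34 mm, 16 mm thick, about 90 g, z is its axis. It starts on top of one of the two stacks, on a wider ring.
- bottle_s_seat (a point): Point on the axis (z, up) of the smallest of four loose amber bottles with black stoppers: body 50 mm wide, 90 mm tall in all, about 150 g. It lies 64 mm above the foot, where the centre of a ring is once it rests on the conical shoulder (52 deg; 34 mm wide 8 mm below this point). Stopper top: 26 mm above it. Neck 18 mm wide.
Things that resemble listed ones, but are neither listed nor needed, are in the scene too. Leave any turquoise look-alike of the part that bears ring_m_centre alone.

How it is judged (in metres and radians):
At the end, for the whole second after the job is handed in: Every ring rests on the shoulder of the bottle of its own size rank: its centre within 8 mm of the bottle's axis and within 7 mm of the seat height, level within 0.2 rad; all bottles upright (0.1 rad) on the bench; rings and bottles at rest and released (horizontal distance between ring_xl_centre and bottle_xl_seat below 0.008 m and z of ring_xl_centre in the frame of bottle_xl_seat between -0.007 and 0.007 m and angle between each of ring_xl_centre, ring_l_centre, ring_m_centre, ring_s_centre's own z axis and vertical below 0.2 rad and angle between each of bottle_xl_seat, bottle_l_seat, bottle_m_seat, bottle_s_seat's own z axis and vertical below 0.1 rad and height (world z) of bottle_xl_seat below 0.1224 m and linear speed of each of ring_xl, bottle_xl, ring_l, bottle_l, ring_m, bottle_m, ring_s, bottle_s below 0.02 m/s and horizontal distance between ring_l_centre and bottle_l_seat below 0.008 m and z of ring_l_centre in the frame of bottle_l_seat between -0.007 and 0.007 m and height (world z) of bottle_l_seat below 0.107 m and horizontal distance between ring_m_centre and bottle_m_seat below 0.008 m and z of ring_m_centre in the frame of bottle_m_seat between -0.007 and 0.007 m and height (world z) of bottle_m_seat below 0.0906 m and horizontal distance between ring_s_centre and bottle_s_seat below 0.008 m and z of ring_s_centre in the frame of bottle_s_seat between -0.007 and 0.007 m and height (world z) of bottle_s_seat below 0.0742 m); the robot touches nothing.
It fails at once if a bottle is tipped by more than 0.4 rad (angle between any of bottle_xl_seat, bottle_l_seat, bottle_m_seat, bottle_s_seat's own z axis and vertical above 0.4 rad).
It fails at once if a ring is dropped onto its bottle (faster than 0.65 m/s within 30 mm above its seat, a free fall of about 20 mm) ((linear speed of ring_xl above 0.65 m/s and horizontal distance between ring_xl_centre and bottle_xl_seat below 0.02 m and z of ring_xl_centre in the frame of bottle_xl_seat below 0.03 m) or (linear speed of ring_l above 0.65 m/s and horizontal distance between ring_l_centre and bottle_l_seat below 0.02 m and z of ring_l_centre in the frame of bottle_l_seat below 0.03 m) or (linear speed of ring_m above 0.65 m/s and horizontal distance between ring_m_centre and bottle_m_seat below 0.02 m and z of ring_m_centre in the frame of bottle_m_seat below 0.03 m) or (linear speed of ring_s above 0.65 m/s and horizontal distance between ring_s_centre and bottle_s_seat below 0.02 m and z of ring_s_centre in the frame of bottle_s_seat below 0.03 m)).
It fails at once if one of the other loose things on the bench (spatula, beaker, timer, dish, wash bottle, marker) is moved by more than 30 mm (distance of any of spatula, beaker, timer, dish, wash_bottle, marker from where it was at the start of the episode above 0.03 m).
It also fails if it takes over 109 s, if anything falls off the work surface, if the arm or the gripper's body presses on something with over 40 N, if the wrist force passes 120 N, or if a joint passes its speed limit or range.

ROBOT

A 6-joint arm with a two-finger parallel gripper is mounted at the origin on the work surface. World frame = base frame: x ahead of the robot, y to its left, z up, the work surface at z = 0. Lengths are in m, angles in degrees, forces in N, time in s.
With the tool pointing down it reaches from about 0.25 to 0.725 m from the base axis. Payload 9.7 kg.
Tool frame: the origin (TCP) lies midway between the tips of the shut fingers; the grasp point (between the pads) lies 19 mm behind it; z points along the fingers, x is the direction in which the jaws open and shut, and the axes are right-handed (so a half turn about z gives the same grasp; the last joint's range is limited). The gripper opens to 85 mm and grips with 20 to 120 N. Pads are 22 mm wide; open, the fingers measure 114 mm over their backs; the gripper's body (76 mm by 85 mm) begins 54 mm behind the grasp point. The pads swing forward as they close: fully open they stand 13 mm farther back than shut.
Start: joints at [64.458, 4.979, 10.078, 95.1, 0, 90], TCP at [0.237, 0.496, 0.231] pointing down, gripper open.
Joint ranges: [-179.16, 179.16], [-48.56, 103.87], [-65.8, 70.77], [-126.05, 130.52], [-82.76, 87.17], [-180, 180]. Speed limits (degrees/s): [127.2, 127.2, 147.25, 180, 180, 180].

INTERFACE

Orientations are given as [roll, pitch, yaw] about the fixed x, y, z axes, in that order (R = Rz(yaw) Ry(pitch) Rx(roll)).
In Python, from workcell import bot, optics gives the robot as it stands.
- The arm moves only by the shell command python3 -m creep 'ROWS' [FORCE]. ROWS is JSON, a list of rows, each a list of 7 numbers: the shift along the tool's x, y, z in m, then the turn, a rotation vector about the tool's x, y, z in rad, then the opening, from 0 (shut) to 1 (fully open). A call has 1 to 8 rows; each row is the pose to reach, as a shift and turn from the pose commanded when the call began, along the tool's axes at that moment; what a row does not reach only later rows make up. A row lasts 1/10 s, in which the tool goes at most 50 mm and 8.59 degrees, less where a joint would pass 70% of its speed; a pose out of reach is approached as far as the arm can. A call with a gripper value outside its range is refused whole. The fingers move at their own pace and stop on an object; FORCE is the grip in N (left out, the last holds). Time passes only in rows, so rows that repeat a pose let the fingers close. It gives the time, the measured TCP pose, the force and the opening at its end, in the units of the state.
- bot.get_obs(): the state, without advancing time (a new reading comes with each control period).
- optics.camera(name): name is "scene" or "top"; returns the picture (384x512x3 uint8, red, green, blue); there is no depth.
- optics.camera_params(name): a dict with "camera_matrix" (3x3 intrinsics, pixels), "R" (3x3) and "t" (3): a world point X has camera coordinates R X + t. Camera axes: x right, y down, z forward; pixel columns grow to the right and rows downward; lengths in m; the calibration is good to about 2 mm. A picture is of the moment at which its call begins. camera_params takes no time and is no camera call.
- bot.job_done(): hands the job in, once; it reports no verdict.
The state is a dict: "time": time; "q": joint angles; "qd": joint speeds; "joint_efforts": joint torques, N m; "ee_pos": TCP position; "tcp_rot": TCP orientation; "wrist_force": force on the tool from outside, world axes, zero at the start; "torque": the same for the moment, N m; "opening": finger opening in m.
Only numpy, scipy, OpenCV 4.12 (cv2) and the standard library are available. Lean on these libraries where they do the work, as an engineer would, in place of code of your own. Each camera call takes 0.05 s, during which the arm holds its last target.

## Working session

There is one attempt and no reset: what is moved stays moved. The work goes in short steps, Python scripts to look and compute and a shell command to move; the robot and the scene stay as the last step left them, time stands still between calls to the robot, and variables do not carry over. Pictures are saved under pics/ and viewed, and the job is handed in when it is done.

```bash
ls; mkdir -p pics; python3 - <<'E'
from workcell import bot, optics
import cv2, numpy as np
for n in ("scene","top"):
    im=optics.camera(n); cv2.imwrite(f"pics/{n}0.png",cv2.resize(im[:,:,::-1],(800,600),interpolation=cv2.INTER_CUBIC)); np.save(f"pics/{n}0.npy",im)
    p=optics.camera_params(n); print(n,np.round(p["camera_matrix"],1).tolist(),np.round(p["R"],3).tolist(),np.round(p["t"],3).tolist())
print(bot.get_obs())
E
```

```text
pics
scene [[386.2, 0.0, 248.4], [0.0, 386.2, 189.2], [0.0, 0.0, 1.0]] [[-0.266, 0.964, 0.003], [0.664, 0.185, -0.725], [-0.699, -0.19, -0.689]] [0.138, -0.272, 1.256]
top [[388.1, 0.0, 253.6], [0.0, 388.1, 194.5], [0.0, 0.0, 1.0]] [[-0.016, -1.0, 0.014], [-0.996, 0.015, -0.09], [0.09, -0.016, -0.996]] [0.009, 0.531, 1.081]
{'time': 0.1, 'q': array([6.44562118e+01, 5.00973273e+00, 1.00369706e+01, 9.50989985e+01,
       3.73502548e-04, 8.99990490e+01]), 'qd': array([ 0.10074733, -0.01555966,  0.07584522, -0.0577136 ,  0.05578114,
       -0.01674096]), 'joint_efforts': array([ 4.01644838e-04, -5.21561086e+01,  4.65654516e+01,  1.60486816e-02,
       -4.82796872e-05,  3.87426564e-05]), 'ee_pos': array([0.23706749, 0.49605066, 0.23061872]), 'tcp_rot': array([-1.79999625e+02,  7.17606483e-02,  6.44571628e+01]), 'wrist_force': array([-0.0221601 , -0.35895681, -0.38757198]), 'torque': array([-0.02069877, -0.03001233,  0.00399626]), 'opening': 0.08547638771609795}
```

View pics/scene0.png

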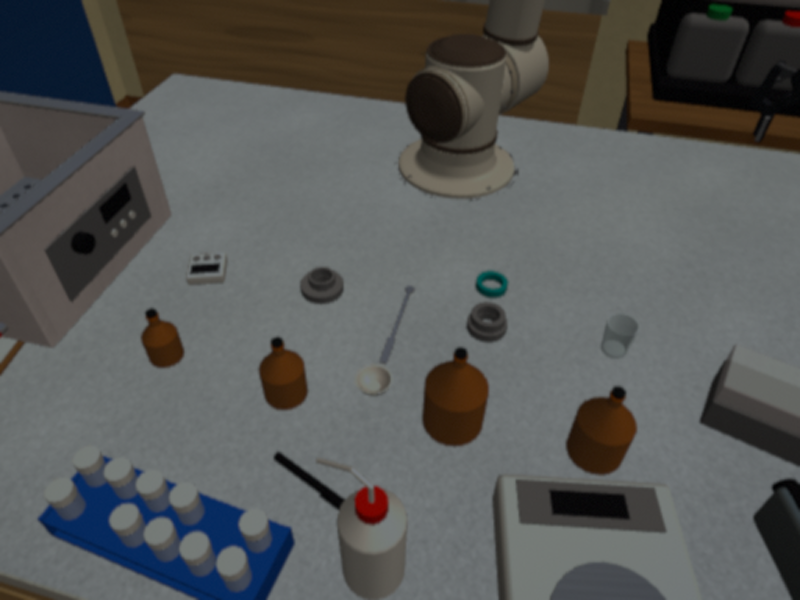

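View pics/top0.png

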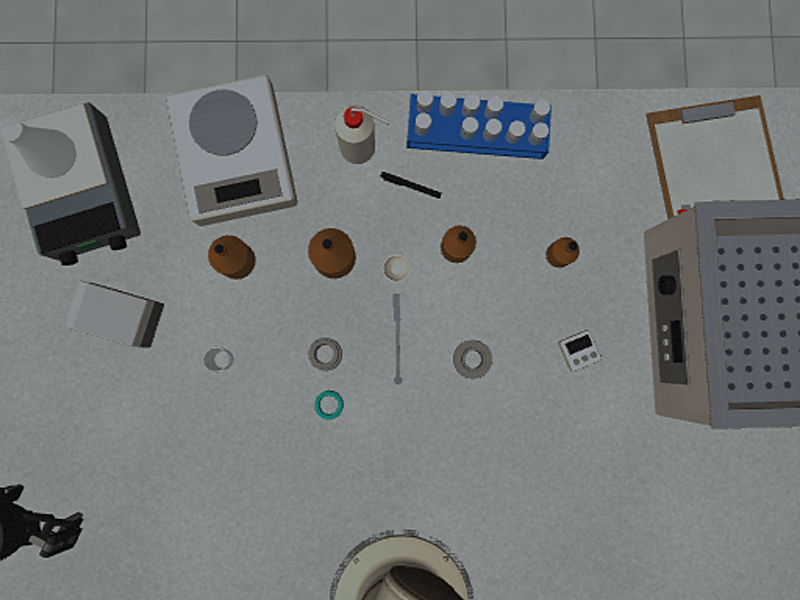

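The rings are two grey stacks: top view (325,354), which looks like M on L, and (472,359), which looks like S on XL. The turquoise decoy is at (329,404). The bottles, also in the top view, are at (231,256), (331,252), (459,244) and (563,251). Next I'll check close crops.

```bash
python3 - <<'E'
import cv2, numpy as np
t=np.load("pics/top0.npy"); s=np.load("pics/scene0.npy")
a=t[135:280,120:390]; cv2.imwrite("pics/ctop.png",cv2.resize(a[:,:,::-1],None,fx=2.95,fy=2.95,interpolation=cv2.INTER_CUBIC))
b=np.hstack([cv2.resize(x[:,:,::-1],(400,400),interpolation=cv2.INTER_CUBIC) for x in (t[205:245,185:225],t[205:245,280:320])])
cv2.imwrite("pics/cst.png",b)
b=s[160:310,80:420]; cv2.imwrite("pics/csc.png",cv2.resize(np.clip(b[:,:,::-1]*1.6,0,255).astype(np.uint8),None,fx=2.35,fy=2.35,interpolation=cv2.INTER_CUBIC))
E
```

```text
(no output)
```

View pics/ctop.png

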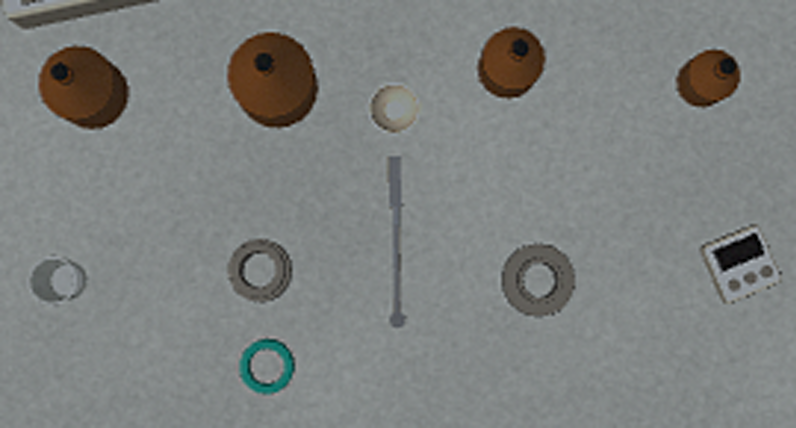

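View pics/cst.png

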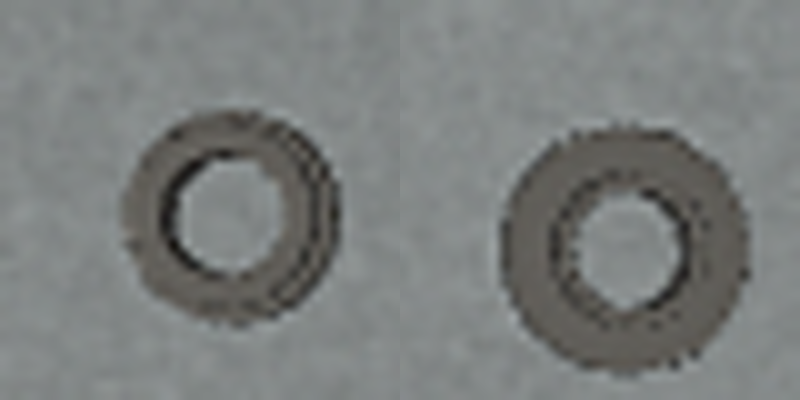

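View pics/csc.png

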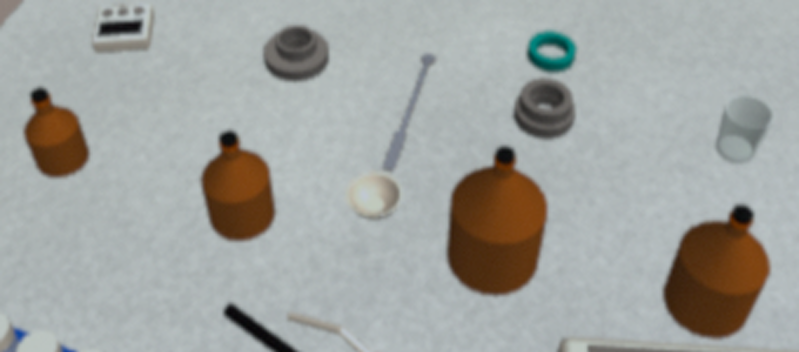

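```bash
cat > h.py <<'E'
import numpy as np, cv2
from scipy.optimize import minimize
from workcell import bot, optics
P={n:optics.camera_params(n) for n in("scene","top")}
def proj(n,X):
    p=P[n]; c=np.asarray(X)@np.array(p["R"]).T+np.array(p["t"]); k=np.array(p["camera_matrix"])
    return np.c_[c[:,0]/c[:,2]*k[0,0]+k[0,2], c[:,1]/c[:,2]*k[1,1]+k[1,2]]
def ray(n,u,v,z):
    p=P[n];R=np.array(p["R"]);k=np.array(p["camera_matrix"]);C=-R.T@np.array(p["t"])
    d=R.T@np.array([(u-k[0,2])/k[0,0],(v-k[1,2])/k[1,1],1]); return C+d*(z-C[2])/d[2]
A=np.linspace(0,2*np.pi,60,endpoint=False)
def sil(n,x,y,secs,shape=(384,512)):
    """secs: list of (r0,z0,r1,z1) frusta, returns soft silhouette"""
    m=np.zeros(shape,np.uint8)
    for r0,z0,r1,z1 in secs:
        pts=np.vstack([np.c_[x+r*np.cos(A),y+r*np.sin(A),np.full(60,z)] for r,z in((r0,z0),(r1,z1))])
        h=cv2.convexHull((proj(n,pts)*64).round().astype(np.int32))
        cv2.fillConvexPoly(m,h,255,cv2.LINE_AA,6)
    return m/255.
def bottle(W,seat):
    zb=seat-.008; zs=zb-(W/2-.017)*np.tan(np.radians(52)); zn=zb+.008*np.tan(np.radians(52))
    return [(W/2,0,W/2,zs),(W/2,zs,.009,zn),(.009,zn,.009,seat+.026)]
B={"xl":bottle(.08,.112),"l":bottle(.07,.097),"m":bottle(.06,.081),"s":bottle(.05,.064)}
def fit(masks,secs,x0,cams=("scene","top")):
    def f(v):
        e=0
        for n in cams:
            s=sil(n,v[0],v[1],secs); e+=np.abs(s-masks[n]).sum()/s.sum()
        return e
    r=minimize(f,x0,method="Nelder-Mead",options=dict(xatol=1e-4,fatol=1e-4,initial_simplex=[x0,x0+[.006,0],x0+[0,.006]]))
    return r.x,r.fun
def near(mask,n,x,y,z,rad):
    c=proj(n,[[x,y,z]])[0]; m=np.zeros(mask.shape,np.uint8); cv2.circle(m,tuple(int(i) for i in c),rad,1,-1)
    return mask*m
E
cat > m.py <<'E'
from h import *
im={n:np.load(f"pics/{n}0.npy").astype(int) for n in("scene","top")}
S=512/800
print("bottles")
for k,(u,v),h in (("l",(231,256),.097),("xl",(331,252),.112),("m",(459,244),.081),("s",(563,251),.064)):
    x=ray("top",u*S,v*S,h/2)[:2]; M={}
    for n in im:
        i=im[n]; m=((i[:,:,0]-i[:,:,2]>18)|(i.max(2)<35)).astype(float)
        if n=="scene": m=((i[:,:,0]-i[:,:,2]>18)|(i.max(2)<25)).astype(float)
        M[n]=near(m,n,*x,.06,34 if k in("l","xl") else 26)
    print(k,[np.round(np.r_[fit(M,B[k],x,c)],4).tolist() if 0 else (fit(M,B[k],x,c)[0].round(4).tolist(),round(fit(M,B[k],x,c)[1],3)) for c in(("scene","top"),("scene",),("top",))])
i=im["top"]; print(i[221,196],i[221,215],i[230,280+12],i[230,320])
E
python3 m.py
```

```text
bottles
l [([0.619, 0.2968], np.float64(0.266)), ([0.6185, 0.2975], np.float64(0.145)), ([0.6191, 0.2984], np.float64(0.12))]
xl [([0.6216, 0.1153], np.float64(0.235)), ([0.6221, 0.1157], np.float64(0.13)), ([0.6216, 0.116], np.float64(0.104))]
m [([0.6385, -0.1126], np.float64(0.407)), ([0.6319, -0.1172], np.float64(0.257)), ([0.638, -0.1126], np.float64(0.142))]
s [([0.6215, -0.3059], np.float64(0.416)), ([0.6205, -0.3091], np.float64(0.239)), ([0.6214, -0.3041], np.float64(0.174))]
[129 134 134] [58 56 53] [98 96 92] [135 139 140]
```

```bash
cat > m2.py <<'E'
from h import *
im={n:np.load(f"pics/{n}0.npy").astype(int) for n in("scene","top")}
S=512/800
est={"l":(.619,.2972),"xl":(.6217,.1156),"m":(.638,-.1128),"s":(.6212,-.306)}
H=dict(xl=.112,l=.097,m=.081,s=.064)
# stoppers
for k,(x,y) in est.items():
    out=[]
    for n in im:
        c=proj(n,[[x,y,H[k]+.02]])[0]; u,v=c.round().astype(int); w=im[n][v-6:v+7,u-6:u+7].max(2)
        wt=np.clip(60-w,0,None).astype(float) ; yy,xx=np.mgrid[v-6:v+7,u-6:u+7]
        if n=="scene": wt=np.clip(45-w,0,None)
        out.append((n,round((xx*wt).sum()/wt.sum()-c[0],2),round((yy*wt).sum()/wt.sum()-c[1],2),int(w.min())))
    print(k,out)
def ringfit(secs,x0,c=("scene","top")):
    M={}
    for n in im:
        i=cv2.GaussianBlur(im[n].astype(np.float32),(0,0),.6); d=i[:,:,0]-i[:,:,2]
        m=((d>-1.0)).astype(float) if n=="top" else (d>0).astype(float)
        m=cv2.morphologyEx(m.astype(np.uint8),cv2.MORPH_CLOSE,np.ones((3,3)))
        m=near(m,n,*x0,.01,20)
        cs,_=cv2.findContours(m.astype(np.uint8),cv2.RETR_EXTERNAL,cv2.CHAIN_APPROX_NONE)
        f=np.zeros_like(m,np.uint8); cv2.drawContours(f,[max(cs,key=cv2.contourArea)],-1,1,-1); M[n]=f.astype(float)
    return [(np.round(r[0],4).tolist(),round(r[1],3)) for r in (fit(M,secs,x0,cc) for cc in (("scene","top"),("scene",),("top",)))]
R=dict(xl=.035,l=.0305,m=.026,s=.0215)
for lo,hi,(u,v) in (("l","m",(325,354)),("xl","s",(472,359))):
    x0=ray("top",u*S,v*S,.016)[:2]
    print(lo,hi,ringfit([(R[lo],0,R[lo],.016),(R[hi],.016,R[hi],.032)],x0))
# overlay
for n in im:
    I=cv2.resize(im[n].astype(np.uint8)[:,:,::-1],None,fx=3,fy=3,interpolation=cv2.INTER_CUBIC)
    if n=="scene": I=np.clip(I*1.6,0,255).astype(np.uint8)
    for k,(x,y) in est.items():
        m=(sil(n,x,y,B[k])>.5).astype(np.uint8); m=cv2.resize(m,None,fx=3,fy=3)
        cs,_=cv2.findContours(m,0,cv2.CHAIN_APPROX_NONE); cv2.drawContours(I,cs,-1,(0,255,0),1)
    I=I[400:850,350:1150] if n=="top" else I[550:950,230:1030]
    cv2.imwrite(f"pics/ov_{n}.png",I)
E
python3 m2.py
```

```text
l [('scene', np.float64(-0.17), np.float64(0.51), 8), ('top', np.float64(-0.1), np.float64(-0.47), 17)]
xl [('scene', np.float64(-0.49), np.float64(0.5), 9), ('top', np.float64(-0.12), np.float64(-0.8), 19)]
m [('scene', np.float64(-0.92), np.float64(0.65), 9), ('top', np.float64(0.33), np.float64(-0.75), 14)]
s [('scene', np.float64(-1.09), np.float64(0.44), 9), ('top', np.float64(0.43), np.float64(-0.91), 12)]
l m [([0.4431, 0.133], np.float64(0.327)), ([0.44, 0.1317], np.float64(0.224)), ([0.4422, 0.1334], np.float64(0.102))]
xl s [([0.4293, -0.1372], np.float64(0.298)), ([0.4275, -0.138], np.float64(0.2)), ([0.4288, -0.1367], np.float64(0.094))]
```

View pics/ov_top.png

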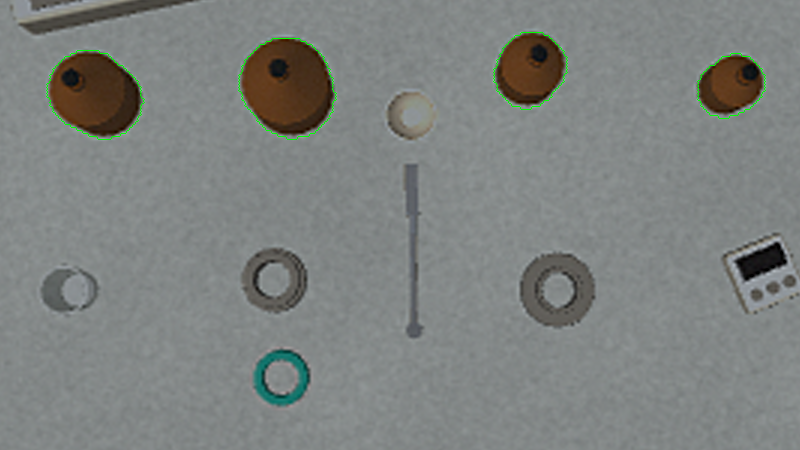

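View pics/ov_scene.png

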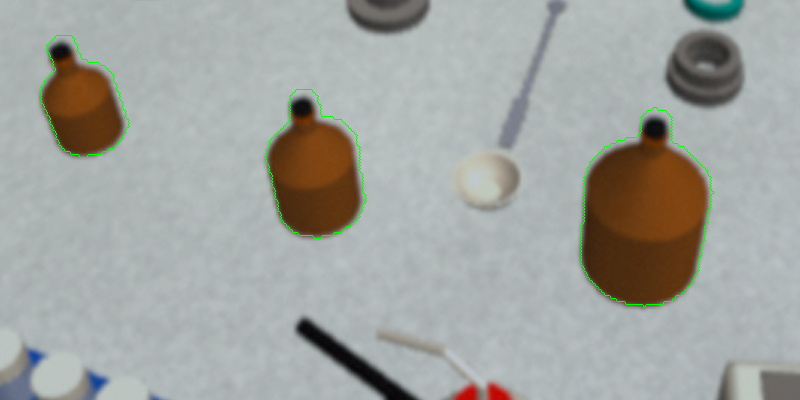

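The crops confirm M on L at (325,354) and S on XL at (472,359). The bottles from left to right in the top view are L, XL, M and S. I'll go to the M-on-L stack first with the jaws turned along y (yaw 90).

```bash
python3 -m creep '[[-0.03,0.043,0,0,0,-0.06,1],[-0.06,0.085,0,0,0,-0.12,1],[-0.09,0.128,0,0,0,-0.18,1],[-0.12,0.171,0,0,0,-0.24,1],[-0.15,0.214,0,0,0,-0.3,1],[-0.18,0.256,0,0,0,-0.36,1],[-0.21,0.299,0,0,0,-0.42,1],[-0.2387,0.3414,0,0,0,-0.4458,1]]' 40
```

```text
time: 0.9
ee_pos: [0.4344, 0.146, 0.2312]
tcp_rot: [180.0, -0.0, 90.1]
wrist_force: [0.9, 0.9, -0.0]
opening: 0.0853
```

```bash
python3 -m creep '[[0,0,0.04,0,0,0,1],[0,0,0.08,0,0,0,1],[0,0,0.11,0,0,0,1],[0,0,0.13,0,0,0,1],[0,0,0.13,0,0,0,1],[0,0,0.13,0,0,0,1]]'
python3 - <<'E'
from workcell import bot, optics
import cv2, numpy as np
a=optics.camera("top"); b=optics.camera("scene")
np.save("pics/t1.npy",a)
p=cv2.resize(a[150:290,150:290,::-1],(400,400),interpolation=cv2.INTER_CUBIC);q=cv2.resize(b[140:260,260:380,::-1],(400,400),interpolation=cv2.INTER_CUBIC)
cv2.imwrite("pics/p1.png",np.clip(np.hstack([p,q])*1.5,0,255).astype(np.uint8))
print(bot.get_obs()['ee_pos'],bot.get_obs()['wrist_force'])
E
```

```text
time: 1.5
ee_pos: [0.4339, 0.148, 0.1017]
tcp_rot: [-180.0, 0.0, 90.0]
wrist_force: [0.3, 0.2, 0.3]
opening: 0.0849
[0.43456852 0.14827841 0.10274988] [ 0.44391889 -0.62403922  0.39257278]
```

View pics/p1.png

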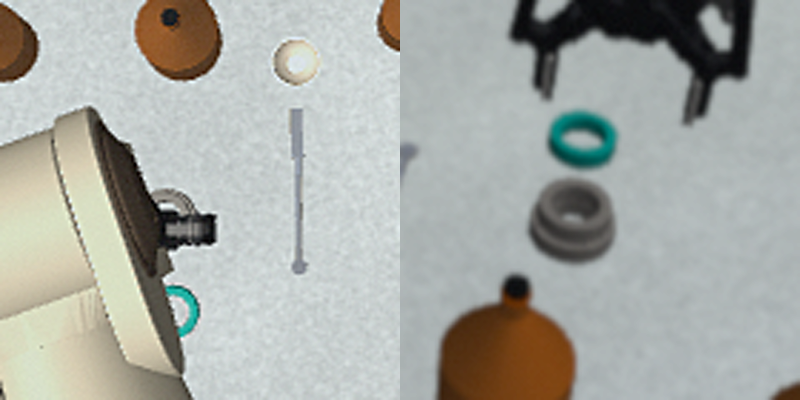

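```bash
python3 -m creep '[[-0.0148,0.0084,0.01,0,0,0,1],[-0.0148,0.0084,0.04,0,0,0,1],[-0.0148,0.0084,0.065,0,0,0,1],[-0.0148,0.0084,0.0785,0,0,0,1],[-0.0148,0.0084,0.086,0,0,0,1],[-0.0148,0.0084,0.086,0,0,0,1]]'
python3 - <<'E'
from h import *
b=optics.camera("scene");a=optics.camera("top")
q=cv2.resize(b[140:260,260:380,::-1],(400,400),interpolation=cv2.INTER_CUBIC);p=cv2.resize(a[150:290,150:290,::-1],(400,400),interpolation=cv2.INTER_CUBIC)
cv2.imwrite("pics/p2.png",np.clip(np.hstack([p,q])*1.5,0,255).astype(np.uint8))
o=bot.get_obs();print(o['ee_pos'],o['wrist_force'])
E
```

```text
time: 2.2
ee_pos: [0.4424, 0.1333, 0.0154]
tcp_rot: [-180.0, 0.0, 90.0]
wrist_force: [-0.6, -0.6, 0.4]
opening: 0.0855
[0.44297021 0.13349079 0.01645467] [ 0.34254696 -0.73512736  0.91424556]
```

View pics/p2.png

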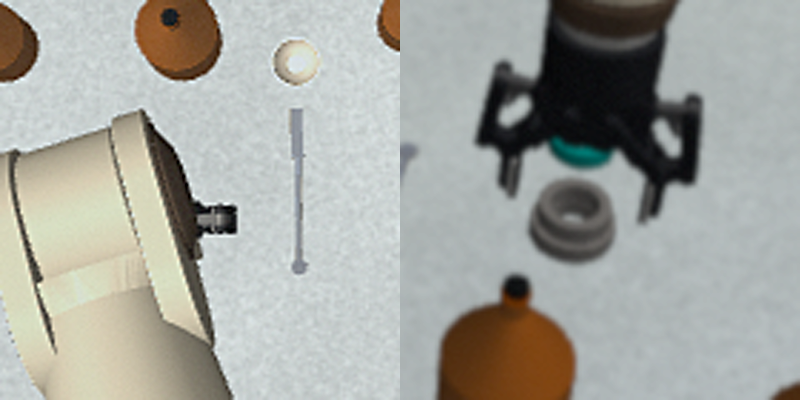

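```bash
python3 - <<'E'
from h import *
for X in ([.4424,.0905,.0285],[.4424,.1763,.0285],[.4424,.1333,.032]):
    print(((proj("scene",[X])[0]-[260,140])/120*400+[400,0]).round(0))
E
```

```text
[515. 189.]
[637. 213.]
[576. 197.]
```

The fingertips are where the calibration predicts, at (512,190) and (645,217) in the crop, and they straddle the M ring centred at (572,197). I'm closing now.

```bash
python3 -m creep '[[0,0,0,0,0,0,0.7],[0,0,0,0,0,0,0.6],[0,0,0,0,0,0,0.5],[0,0,0,0,0,0,0.3],[0,0,0,0,0,0,0.3],[0,0,0,0,0,0,0.3],[0,0,0,0,0,0,0.3]]' 40
```

```text
time: 3.0
ee_pos: [0.4428, 0.1334, 0.0165]
tcp_rot: [179.9, -0.0, 90.0]
wrist_force: [-2.5, -0.9, 7.8]
opening: 0.0508
```

```bash
python3 -m creep '[[0,0,-0.002,0,0,0,0.3],[0,0,-0.006,0,0,0,0.3],[0,0,-0.015,0,0,0,0.3],[0,0,-0.03,0,0,0,0.3],[0,0,-0.05,0,0,0,0.3],[0,0,-0.06,0,0,0,0.3],[0,0,-0.06,0,0,0,0.3]]' 40
python3 - <<'E'
from h import *
b=optics.camera("scene");a=optics.camera("top")
q=cv2.resize(b[140:260,260:380,::-1],(400,400),interpolation=cv2.INTER_CUBIC);p=cv2.resize(a[150:290,150:290,::-1],(400,400),interpolation=cv2.INTER_CUBIC)
cv2.imwrite("pics/p3.png",np.clip(np.hstack([p,q])*1.5,0,255).astype(np.uint8))
o=bot.get_obs();print(o['ee_pos'],o['wrist_force'],o['opening'])
E
```

```text
time: 3.7
ee_pos: [0.4433, 0.1335, 0.0769]
tcp_rot: [179.9, -0.0, 90.0]
wrist_force: [0.7, 0.2, -1.8]
opening: 0.0508
[0.44227473 0.13318556 0.07495995] [-0.29008928  0.0902858  -2.33951658] 0.050482793160537415
```

View pics/p3.png

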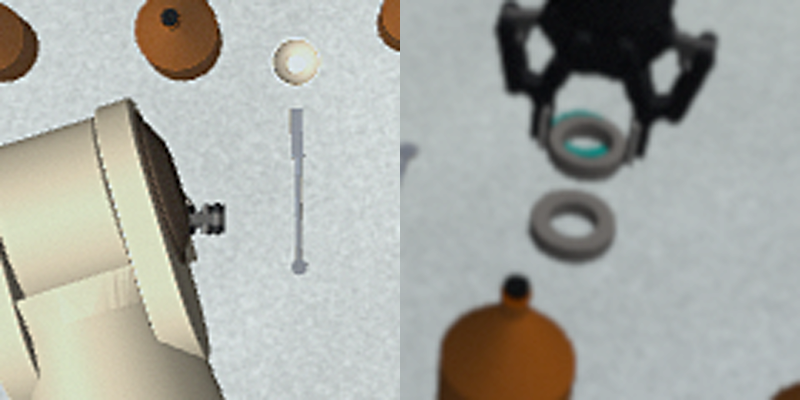

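The M ring is lifted at crop (587,147), and the L ring stays behind at (572,225).

```bash
python3 - <<'E'
from h import *
def c(x):
    m=sil("scene",x[0],x[1],[(.026,x[2]-.008,.026,x[2]+.008)])>.5
    v,u=np.nonzero(m); f=lambda a,o:((a-o)/120*400).round()
    print(f(u.min(),260)+400,f(u.max()+1,260)+400,f(v.min(),140),f(v.max()+1,140))
for dx in (-.004,0,.004): c((.4428+dx,.1334,.0755+.0085))
E
```

```text
547.0 630.0 103.0 177.0
543.0 630.0 107.0 183.0
543.0 630.0 110.0 187.0
```

```bash
python3 -m creep '[[0,0,-0.03,0,0,0,0.3],[-0.02,0.016,-0.06,0,0,0,0.3],[-0.05,0.04,-0.075,0,0,0,0.3],[-0.085,0.067,-0.075,0,0,0,0.3],[-0.12,0.095,-0.075,0,0,0,0.3],[-0.155,0.122,-0.075,0,0,0,0.3],[-0.19,0.15,-0.075,0,0,0,0.3],[-0.215,0.17,-0.075,0,0,0,0.3]]' 40; python3 -m creep '[[-0.018,0.014,0,0,0,0,0.3],[-0.028,0.022,0,0,0,0,0.3],[-0.032,0.0255,0,0,0,0,0.3],[-0.032,0.0255,0,0,0,0,0.3],[-0.032,0.0255,0,0,0,0,0.3]]' 40
python3 - <<'E'
from h import *
b=optics.camera("scene");a=optics.camera("top")
np.save("pics/t4.npy",a);np.save("pics/s4.npy",b)
q=cv2.resize(b[190:290,130:230,::-1],(400,400),interpolation=cv2.INTER_CUBIC);p=cv2.resize(a[120:220,240:340,::-1],(400,400),interpolation=cv2.INTER_CUBIC)
cv2.imwrite("pics/p4.png",np.clip(np.hstack([p,q])*1.5,0,255).astype(np.uint8))
o=bot.get_obs();print(o['ee_pos'],o['wrist_force'],o['opening'],o['time'])
E
```

```text
time: 4.6
ee_pos: [0.6131, -0.0841, 0.1484]
tcp_rot: [-179.9, -0.0, 89.9]
wrist_force: [0.2, 0.5, -0.7]
opening: 0.0507
time: 5.1
ee_pos: [0.6374, -0.1129, 0.1503]
tcp_rot: [-180.0, -0.0, 90.0]
wrist_force: [-0.0, -0.2, -1.7]
opening: 0.0505
[ 0.63748171 -0.11285973  0.15065026] [ 0.94020668 -0.92960682 -1.78361532] 0.05068906585380734 5.2
```

View pics/p4.png

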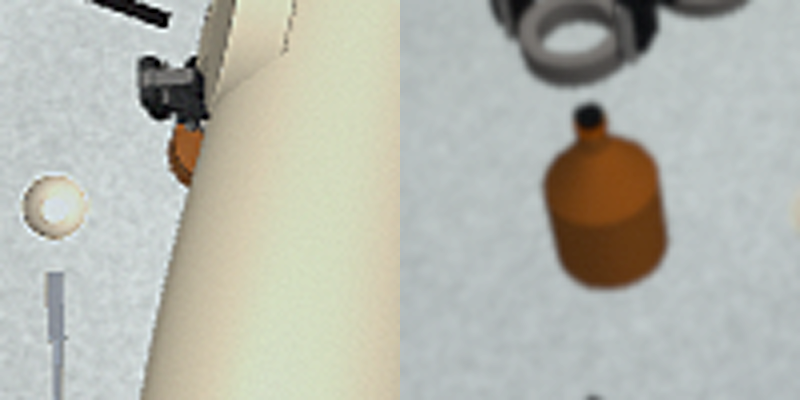

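```bash
cat > chk.py <<'E'
from h import *
import sys
f=lambda p,o,k:((p-o)*k).round(1)
def show(x,y,zr,r,ztop,o,k):
    for n,X in (("stopper",[x,y,ztop]),("stoppermid",[x,y,ztop-.006]),("foot",[x,y,0])): print(n,f(proj("scene",[X])[0],np.array(o),k))
    m=sil("scene",x,y,[(r,zr-.008,r,zr+.008)])>.5; v,u=np.nonzero(m)
    print("ring u",f(u.min(),o[0],k),f(u.max()+1,o[0],k),"v",f(v.min(),o[1],k),f(v.max()+1,o[1],k))
E
python3 - <<'E'
from chk import *
show(.6375,-.1129,.159,.026,.107,(130,190),4)
show(.6375,-.1149,.159,.026,.107,(130,190),4)
E
python3 - <<'E'
import numpy as np,cv2
s=np.load("pics/s4.npy")[165:225,140:200,::-1]
cv2.imwrite("pics/p5.png",np.clip(cv2.resize(s,(600,600),interpolation=cv2.INTER_CUBIC)*2.,0,255).astype(np.uint8))
E
```

```text
stopper [189.5 104.2]
stoppermid [191.  112.4]
foot [214.1 238.8]
ring u 116 240 v -24 84
stopper [185.7 103.4]
stoppermid [187.2 111.6]
foot [210.6 238. ]
ring u 112 236 v -24 84
```

View pics/p5.png

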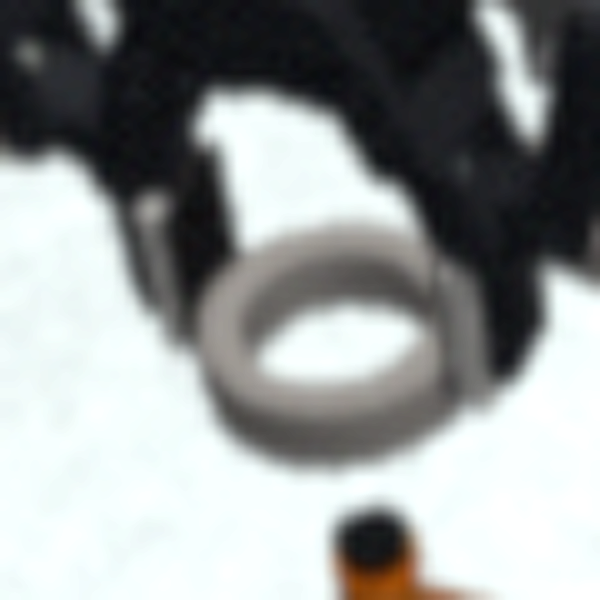

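The ring is centred over the stopper in the scene view to within about 2 mm. I'll lower it.

```bash
python3 -m creep '[[0,0,0.015,0,0,0,0.3],[0,0,0.03,0,0,0,0.3],[0,0,0.043,0,0,0,0.3],[0,0,0.054,0,0,0,0.3],[0,0,0.063,0,0,0,0.3],[0,0,0.069,0,0,0,0.3],[0,0,0.073,0,0,0,0.3],[0,0,0.073,0,0,0,0.3]]' 40; python3 -m creep '[[0,0,0.001,0,0,0,0.3],[0,0,0.0025,0,0,0,0.3],[0,0,0.004,0,0,0,0.3],[0,0,0.004,0,0,0,0.3]]' 40
python3 - <<'E'
from h import *
b=optics.camera("scene")
q=cv2.resize(b[180:280,130:230,::-1],(600,600),interpolation=cv2.INTER_CUBIC)
cv2.imwrite("pics/p6.png",np.clip(q*1.5,0,255).astype(np.uint8))
o=bot.get_obs();print(o['ee_pos'],o['wrist_force'],o['opening'],o['time'])
E
```

```text
time: 6.0
ee_pos: [0.6377, -0.1138, 0.0769]
tcp_rot: [-180.0, -0.0, 90.0]
wrist_force: [-0.3, 0.1, -1.5]
opening: 0.0506
time: 6.4
ee_pos: [0.638, -0.1137, 0.0734]
tcp_rot: [180.0, -0.0, 90.0]
wrist_force: [-0.1, 1.1, -0.6]
opening: 0.0507
[ 0.6379431  -0.11373431  0.07344674] [ 0.00509873  0.20314683 -0.90544122] 0.05032356467910697 6.45
```

View pics/p6.png

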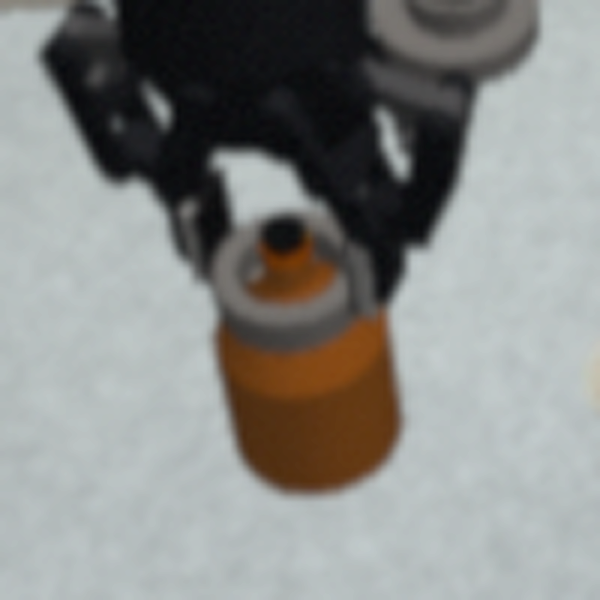

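The ring is around the neck, with the stopper at (285,235) in the crop. I'll creep down to contact.

```bash
python3 -m creep '[[0,0,0.0007,0,0,0,0.3],[0,0,0.0015,0,0,0,0.3],[0,0,0.0015,0,0,0,0.3]]' 40;  python3 -m creep '[[0,0,0.001,0,0,0,0.3],[0,0,0.001,0,0,0,0.3]]' 40
```

```text
time: 6.75
ee_pos: [0.6382, -0.1136, 0.0727]
tcp_rot: [179.9, -0.0, 90.0]
wrist_force: [-0.2, 2.2, 4.4]
opening: 0.0507
time: 6.95
ee_pos: [0.6384, -0.1136, 0.0724]
tcp_rot: [179.9, -0.0, 90.0]
wrist_force: [-2.4, 2.0, 9.2]
opening: 0.0503
```

Contact at the seat height. I'll release slowly.

```bash
python3 -m creep '[[0,0,-0.001,0,0,0,0.6],[0,0,-0.001,0,0,0,0.66],[0,0,-0.001,0,0,0,0.75],[0,0,-0.001,0,0,0,0.9],[0,0,-0.002,0,0,0,1],[0,0,-0.01,0,0,0,1],[0,0,-0.025,0,0,0,1],[0,0,-0.045,0,0,0,1]]' 40;  python3 -m creep '[[0,0,-0.04,0,0,0,1],[0,0,-0.06,0,0,0,1],[0.012,-0.107,-0.06,0,0,0,1],[0.024,-0.157,-0.06,0,0,0,1],[0.024,-0.207,-0.06,0,0,0,1],[-0.024,-0.207,-0.06,0,0,0,1],[-0.024,-0.207,-0.06,0,0,0,1]]'
python3 - <<'E'
from h import *
b=optics.camera("scene");a=optics.camera("top");np.save("pics/t7.npy",a);np.save("pics/s7.npy",b)
q=cv2.resize(b[180:280,130:230,::-1],(400,400),interpolation=cv2.INTER_CUBIC);p=cv2.resize(a[120:220,240:340,::-1],(400,400),interpolation=cv2.INTER_CUBIC)
cv2.imwrite("pics/p7.png",np.clip(np.hstack([p,q])*1.5,0,255).astype(np.uint8))
o=bot.get_obs();print(o['ee_pos'],o['wrist_force'],o['opening'],o['time'])
E
```

```text
time: 7.75
ee_pos: [0.6376, -0.1138, 0.1167]
tcp_rot: [-180.0, -0.0, 90.0]
wrist_force: [0.5, -0.4, 0.2]
opening: 0.0851
time: 8.45
ee_pos: [0.4284, -0.1384, 0.1779]
tcp_rot: [179.9, 0.1, 90.0]
wrist_force: [0.4, -0.4, -0.0]
opening: 0.0854
[ 0.42923158 -0.13896582  0.17806144] [ 1.533543    0.50552547 -0.19010811] 0.08551438544305741 8.55
```

View pics/p7.png

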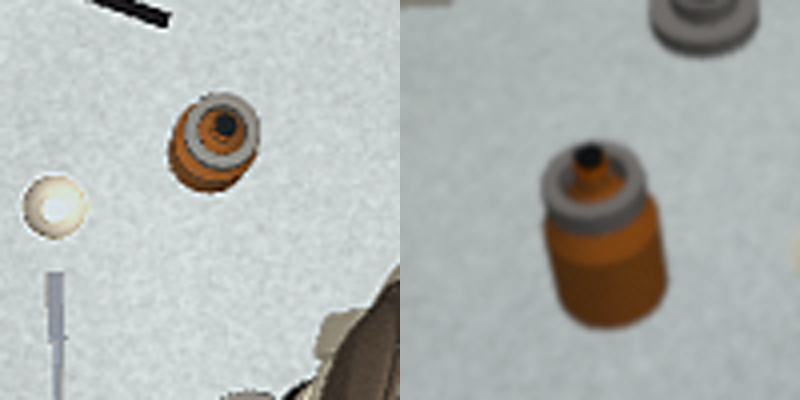

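The M ring is level and concentric on its bottle: top (222,131) with the stopper at (226,124), scene (594,185). Next is the S ring.

```bash
python3 -m creep '[[0.001,0,0.04,0,0,0,1],[0.001,0,0.08,0,0,0,1],[0.001,0,0.115,0,0,0,1],[0.001,0,0.14,0,0,0,1],[0.001,0,0.152,0,0,0,1],[0.001,0,0.161,0,0,0,1],[0.001,0,0.161,0,0,0,1],[0.001,0,0.161,0,0,0,1]]' 40
python3 - <<'E'
from h import *
b=optics.camera("scene")
q=cv2.resize(b[110:210,150:250,::-1],(600,600),interpolation=cv2.INTER_CUBIC)
cv2.imwrite("pics/p8.png",np.clip(q*1.5,0,255).astype(np.uint8))
o=bot.get_obs();print(o['ee_pos'],o['wrist_force'],o['opening'],o['time'])
x,y,z=o['ee_pos']
for X in ([x,y-.0428,z+.013],[x,y+.0428,z+.013],[x,y,.032]): print(((proj("scene",[X])[0]-[150,110])*6).round(0))
E
```

```text
time: 9.35
ee_pos: [0.4317, -0.137, 0.016]
tcp_rot: [179.9, 0.0, 90.0]
wrist_force: [0.5, 0.2, -0.6]
opening: 0.0854
[ 0.43171483 -0.13700977  0.01611871] [ 0.8287464   0.00711501 -0.39265962] 0.08510340596710576 9.4
[233. 380.]
[428. 417.]
[329. 393.]
```

View pics/p8.png

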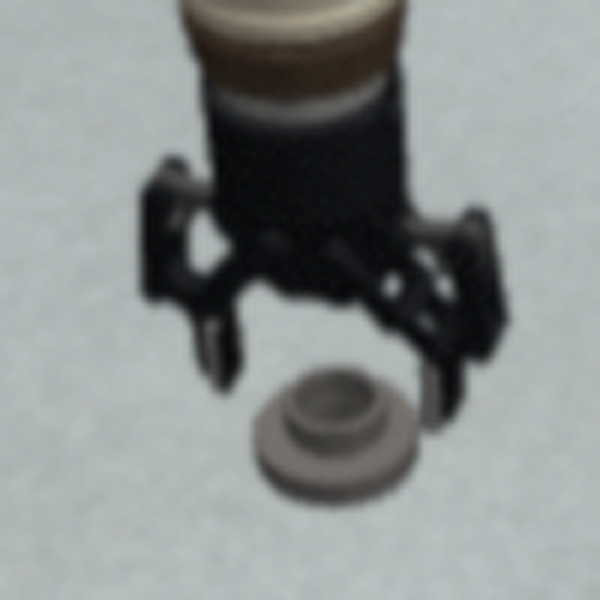

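```bash
python3 -m creep '[[0.001,-0.002,-0.001,0,0,0,0.8],[0.001,-0.002,-0.001,0,0,0,0.6],[0.001,-0.002,-0.001,0,0,0,0.5],[0.001,-0.002,-0.001,0,0,0,0.42],[0.001,-0.002,-0.001,0,0,0,0.25],[0.001,-0.002,-0.001,0,0,0,0.25],[0.001,-0.002,-0.001,0,0,0,0.25]]' 30;python3 -m creep '[[0,0,-0.002,0,0,0,0.25],[0,0,-0.006,0,0,0,0.25],[0,0,-0.015,0,0,0,0.25],[0,0,-0.03,0,0,0,0.25],[0,0,-0.05,0,0,0,0.25],[0,0,-0.06,0,0,0,0.25],[0,0,-0.06,0,0,0,0.25]]' 30
python3 - <<'E'
from h import *
b=optics.camera("scene")
q=cv2.resize(b[90:190,150:250,::-1],(600,600),interpolation=cv2.INTER_CUBIC)
cv2.imwrite("pics/p9.png",np.clip(q*1.5,0,255).astype(np.uint8))
o=bot.get_obs();print(o['ee_pos'],o['wrist_force'],o['opening'],o['time'])
x,y,z=o['ee_pos'];print(((proj("scene",[[x,y,z+.007],[x+.003,y,z+.007]])-[150,90])*6).round(0))
E
```

```text
time: 10.1
ee_pos: [0.4291, -0.1359, 0.0165]
tcp_rot: [180.0, 0.0, 90.0]
wrist_force: [-2.2, 0.5, 6.3]
opening: 0.0424
time: 10.8
ee_pos: [0.4297, -0.1361, 0.0775]
tcp_rot: [179.8, 0.0, 90.0]
wrist_force: [1.9, 0.6, -1.0]
opening: 0.0422
[ 0.42922427 -0.13593102  0.07624886] [ 0.94075944  0.18621764 -1.45610827] 0.042094141495202644 10.85
[[324. 413.]
 [321. 418.]]
```

View pics/p9.png

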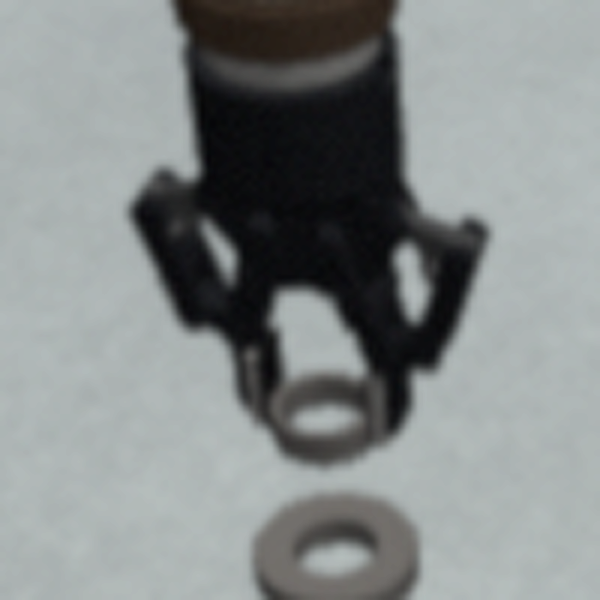

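```bash
python3 - <<'E'
from h import *
S=.64
for z in (0,.1,.2): print(ray("top",645*S,235*S,z).round(3), ray("top",655*S,420*S,z).round(3))
E
python3 -m creep '[[-0.005,0.005,-0.02,0,0,0,0.25],[-0.025,0.028,-0.045,0,0,0,0.25],[-0.05,0.056,-0.055,0,0,0,0.25],[-0.08,0.09,-0.055,0,0,0,0.25],[-0.11,0.124,-0.055,0,0,0,0.25],[-0.14,0.158,-0.055,0,0,0,0.25],[-0.16,0.18,-0.055,0,0,0,0.25],[-0.1705,0.192,-0.055,0,0,0,0.25]]' 30; python3 -m creep '[[0,0,0,0,0,0,0.25],[0,0,0,0,0,0,0.25],[0,0,0,0,0,0,0.25]]' 30
cat > snap.py <<'E'
from h import *
import sys
def snap(name,o,w,cam="scene"):
    b=optics.camera(cam); q=cv2.resize(b[o[1]:o[1]+w,o[0]:o[0]+w,::-1],(600,600),interpolation=cv2.INTER_CUBIC)
    cv2.imwrite(f"pics/{name}.png",np.clip(q*1.6,0,255).astype(np.uint8))
    s=bot.get_obs();print(s['ee_pos'].round(4),s['wrist_force'].round(1),s['opening'].round(4),s['time']); return s['ee_pos']
E
python3 - <<'E'
from snap import *
x,y,z=snap("p10",(60,150),100)
from chk import show
show(x,y,z+.007,.0215,.090,(60,150),6)
E
```

```text
[ 0.657 -0.472  0.   ] [ 0.312 -0.473  0.   ]
[ 0.637 -0.429  0.1  ] [ 0.322 -0.429  0.1  ]
[ 0.617 -0.385  0.2  ] [ 0.333 -0.385  0.2  ]
time: 11.65
ee_pos: [0.6217, -0.3078, 0.1279]
tcp_rot: [-179.9, -0.1, 90.0]
wrist_force: [0.1, 1.2, -0.2]
opening: 0.0424
time: 11.95
ee_pos: [0.6201, -0.3056, 0.1305]
tcp_rot: [-180.0, -0.0, 90.0]
wrist_force: [0.3, -0.6, -0.1]
opening: 0.0421Traceback (most recent call last):
  File "<stdin>", line 2, in <module>
  File "snap.py", line 6, in snap
    s=bot.get_obs();print(s['ee_pos'].round(4),s['wrist_force'].round(1),s['opening'].round(4),s['time']); return s['ee_pos']
                                                                         ^^^^^^^^^^^^^^^^^^
AttributeError: 'float' object has no attribute 'round'
```

View pics/p10.png

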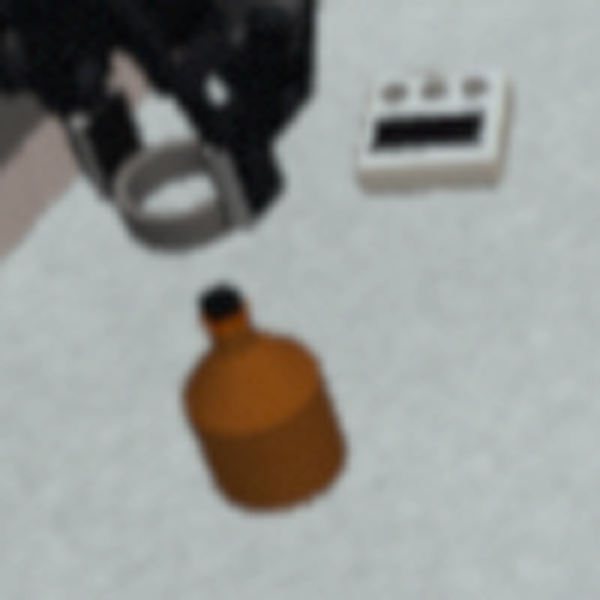

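```bash
sed -i "s/s\['opening'\].round(4)/round(float(s['opening']),4)/" snap.py; python3 - <<'E'
from chk import show
for x,y in ((.6205,-.306),(.6205,-.308),(.6225,-.306)): show(x,y,.138,.0215,.090,(60,150),6)
E
```

```text
stopper [221.1 286. ]
stoppermid [225.6 298. ]
foot [284.4 454.1]
ring u 108 264 v 126 252
stopper [216.1 284.9]
stoppermid [220.6 296.9]
foot [279.7 453.1]
ring u 102 258 v 126 252
stopper [218.1 289.8]
stoppermid [222.6 301.8]
foot [281.7 458. ]
ring u 102 258 v 126 258
```

The ring left edge (115) and stopper (221,302) suggest a shift of about 1.5 mm in +x. I'll apply it and lower.

```bash
python3 -m creep '[[-0.0005,0.0015,0.013,0,0,0,0.25],[-0.0005,0.0015,0.027,0,0,0,0.25],[-0.0005,0.0015,0.04,0,0,0,0.25],[-0.0005,0.0015,0.052,0,0,0,0.25],[-0.0005,0.0015,0.062,0,0,0,0.25],[-0.0005,0.0015,0.068,0,0,0,0.25],[-0.0005,0.0015,0.07,0,0,0,0.25],[-0.0005,0.0015,0.07,0,0,0,0.25]]' 30; python3 -m creep '[[0,0,0.001,0,0,0,0.25],[0,0,0.002,0,0,0,0.25],[0,0,0.002,0,0,0,0.25]]'; 
python3 - <<'E'
from snap import *
snap("p11",(60,150),100)
E
```

```text
time: 12.8
ee_pos: [0.6223, -0.3068, 0.0607]
tcp_rot: [-180.0, -0.0, 90.0]
wrist_force: [1.0, -0.3, -1.1]
opening: 0.0422
time: 13.1
ee_pos: [0.6224, -0.3069, 0.059]
tcp_rot: [180.0, 0.0, 90.0]
wrist_force: [0.6, -0.2, -0.8]
opening: 0.0419
[ 0.6224 -0.3069  0.059 ] [-0.1  0.4 -0.6] 0.0426 13.15
```

View pics/p11.png

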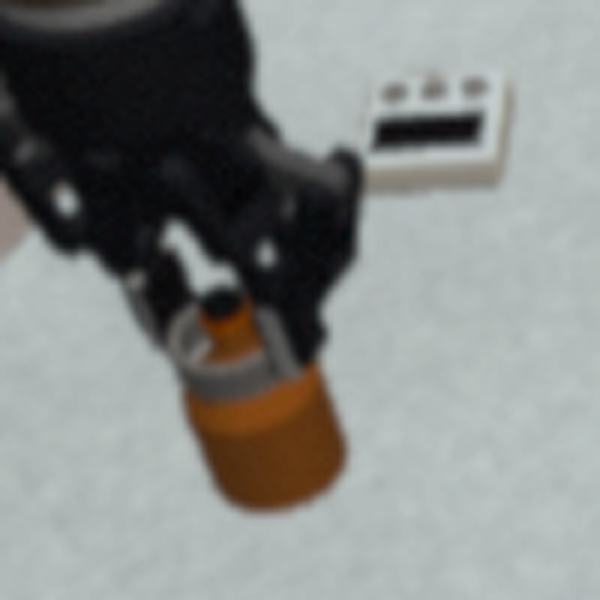

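```bash
python3 -m creep '[[0,0,0.001,0,0,0,0.25],[0,0,0.002,0,0,0,0.25],[0,0,0.002,0,0,0,0.25]]'; python3 -m creep '[[0,0,0.001,0,0,0,0.25],[0,0,0.001,0,0,0,0.25]]'
```

```text
time: 13.45
ee_pos: [0.6224, -0.3067, 0.057]
tcp_rot: [180.0, -0.0, 90.0]
wrist_force: [-1.5, 1.5, 1.5]
opening: 0.0419
time: 13.65
ee_pos: [0.6225, -0.3067, 0.0566]
tcp_rot: [180.0, 0.0, 90.0]
wrist_force: [-0.9, 1.4, 4.7]
opening: 0.0418
```

```bash
python3 -m creep '[[0,0,-0.001,0,0,0,0.52],[0,0,-0.001,0,0,0,0.6],[0,0,-0.001,0,0,0,0.75],[0,0,-0.001,0,0,0,0.9],[0,0,-0.002,0,0,0,1],[0,0,-0.01,0,0,0,1],[0,0,-0.025,0,0,0,1],[0,0,-0.045,0,0,0,1]]' 40;  python3 -m creep '[[0,0,-0.04,0,0,0,1],[0.02,-0.023,-0.06,0,0,0,1],[0.05,-0.057,-0.06,0,0,0,1],[0.08,-0.091,-0.06,0,0,0,1],[0.11,-0.126,-0.06,0,0,0,1],[0.14,-0.16,-0.06,0,0,0,1],[0.17,-0.194,-0.06,0,0,0,1],[0.17,-0.194,-0.06,0,0,0,1]]'
python3 - <<'E'
from snap import *
snap("p12",(60,150),100); snap("p12t",(310,130),60,"top")
cv2.imwrite("pics/p12b.png",np.hstack([cv2.resize(cv2.imread(f"pics/{n}.png"),(400,400)) for n in("p12","p12t")]))
E
```

```text
time: 14.45
ee_pos: [0.6221, -0.3067, 0.1017]
tcp_rot: [-180.0, -0.0, 90.0]
wrist_force: [-0.3, -0.1, -0.7]
opening: 0.0852
time: 15.25
ee_pos: [0.4254, -0.1345, 0.163]
tcp_rot: [179.9, 0.0, 90.1]
wrist_force: [1.6, -1.1, 0.7]
opening: 0.0858
[ 0.4274 -0.1358  0.1631] [ 0.4 -0.1  1.3] 0.0853 15.3
[ 0.4286 -0.1366  0.1628] [ 0.6 -0.7  1.1] 0.0854 15.35
```

View pics/p12b.png

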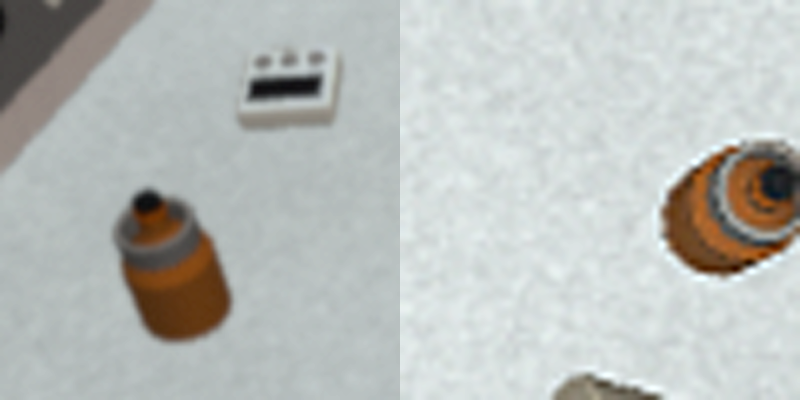

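The S ring sits well: scene (157,235), top (765,190), level. Next is the XL ring; I'll stop above it to check alignment.

```bash
python3 -m creep '[[0,0,0.04,0,0,0,1],[0,0,0.08,0,0,0,1],[0,0,0.105,0,0,0,1],[0,0,0.12,0,0,0,1],[0,0,0.125,0,0,0,1],[0,0,0.125,0,0,0,1],[0,0,0.125,0,0,0,1]]'
python3 - <<'E'
from snap import *
x,y,z=snap("p13",(150,110),100)
for X in ([x,y-.0428,z+.013],[x,y+.0428,z+.013],[x,y,.016]): print(((proj("scene",[X])[0]-[150,110])*6).round(0))
m=sil("scene",x,y,[(.035,0,.035,.016)])>.5; v,u=np.nonzero(m); print((u.min()-150)*6,(u.max()+1-150)*6,(v.min()-110)*6,(v.max()+1-110)*6)
E
```

```text
time: 16.05
ee_pos: [0.4293, -0.1373, 0.0369]
tcp_rot: [179.9, 0.0, 90.0]
wrist_force: [0.4, 0.4, -0.5]
opening: 0.0855
[ 0.4293 -0.1372  0.037 ] [-0.7  0.1 -0.4] 0.0855 16.1
[229. 338.]
[427. 375.]
[333. 418.]
246 426 360 510
```

View pics/p13.png

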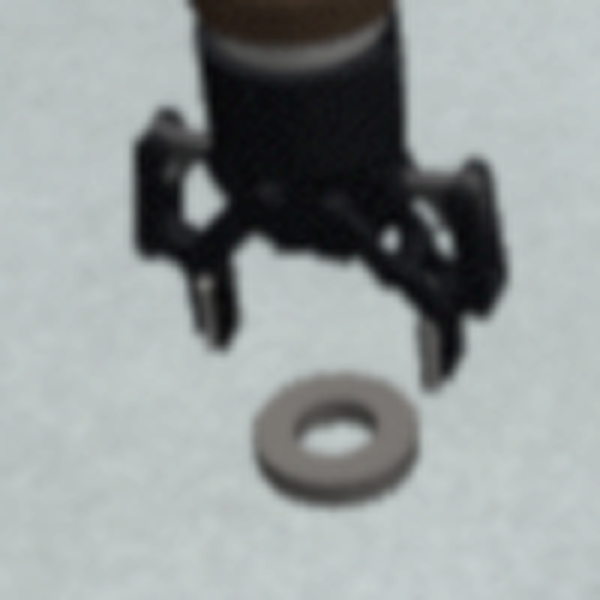

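XL ring centre seen at (336,437), predicted (336,435), so it's aligned. I'll descend and grip.

```bash
python3 -m creep '[[0,0,0.015,0,0,0,1],[0,0,0.028,0,0,0,1],[0,0,0.036,0,0,0,1],[0,0,0.039,0,0,0,1],[0,0,0.039,0,0,0,1],[0,0,0.039,0,0,0,1]]';python3 -m creep '[[0,0,0,0,0,0,0.9],[0,0,0,0,0,0,0.8],[0,0,0,0,0,0,0.7],[0,0,0,0,0,0,0.5],[0,0,0,0,0,0,0.5],[0,0,0,0,0,0,0.5]]' 60
```

```text
time: 16.7
ee_pos: [0.4286, -0.1369, -0.0028]
tcp_rot: [180.0, 0.0, 90.0]
wrist_force: [-0.7, 0.3, 1.0]
opening: 0.0854
time: 17.3
ee_pos: [0.4287, -0.137, -0.0021]
tcp_rot: [179.9, 0.0, 90.0]
wrist_force: [-3.1, -0.7, 7.4]
opening: 0.0669
```

```bash
python3 -m creep '[[0,0,-0.002,0,0,0,0.5],[0,0,-0.006,0,0,0,0.5],[0,0,-0.015,0,0,0,0.5],[0,0,-0.03,0,0,0,0.5],[0,0,-0.05,0,0,0,0.5],[0,0,-0.06,0,0,0,0.5],[0,0,-0.06,0,0,0,0.5]]' 60
python3 - <<'E'
from snap import *
x,y,z=snap("p14",(150,90),100)
m=sil("scene",x,y,[(.035,z+.002,.035,z+.018)])>.5; v,u=np.nonzero(m); print((u.min()-150)*6,(u.max()+1-150)*6,(v.min()-90)*6,(v.max()+1-90)*6)
E
```

```text
time: 18.0
ee_pos: [0.4293, -0.1371, 0.0584]
tcp_rot: [179.9, 0.0, 90.0]
wrist_force: [0.0, 0.4, -3.3]
opening: 0.0671
[ 0.4287 -0.1369  0.0572] [-0.  -0.4 -4.2] 0.067 18.05
234 420 372 522
```

View pics/p14.png

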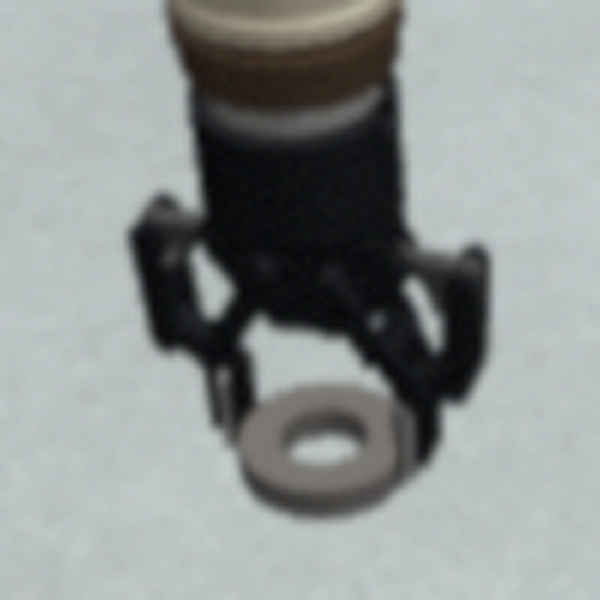

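```bash
python3 -m creep '[[0,0,-0.03,0,0,0,0.5],[0.005,0.004,-0.065,0,0,0,0.5],[0.025,0.019,-0.095,0,0,0,0.5],[0.055,0.042,-0.105,0,0,0,0.5],[0.085,0.065,-0.105,0,0,0,0.5],[0.115,0.088,-0.105,0,0,0,0.5],[0.145,0.111,-0.105,0,0,0,0.5],[0.175,0.134,-0.105,0,0,0,0.5]]' 60; python3 -m creep '[[0.03,0.023,0,0,0,0,0.5],[0.055,0.042,0,0,0,0,0.5],[0.07,0.053,0,0,0,0,0.5],[0.0777,0.059,0,0,0,0,0.5],[0.0777,0.059,0,0,0,0,0.5],[0.0777,0.059,0,0,0,0,0.5]]' 60
python3 - <<'E'
from snap import *
from chk import show
x,y,z=snap("p15",(230,180),100)
show(x,y,z+.0103,.035,.138,(230,180),6)
E
```

```text
time: 18.85
ee_pos: [0.5627, 0.0396, 0.1603]
tcp_rot: [-179.9, 0.0, 90.0]
wrist_force: [1.1, -0.6, -3.1]
opening: 0.0667
time: 19.45
ee_pos: [0.6208, 0.1152, 0.1612]
tcp_rot: [-179.9, 0.0, 90.0]
wrist_force: [0.8, 0.3, -3.7]
opening: 0.0668
[0.6208 0.115  0.1616] [-0.6  0.2 -3.9] 0.0667 19.5
stopper [389.6 257.2]
stoppermid [387.9 270.2]
foot [355.1 523. ]
ring u 276 528 v 78 294
```

View pics/p15.png

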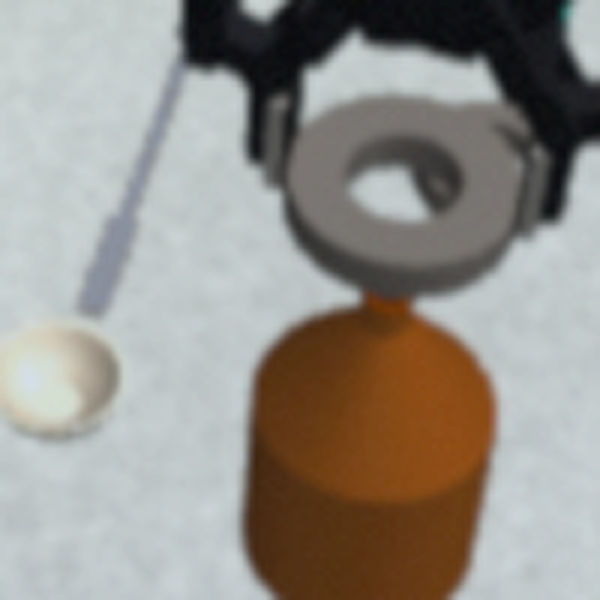

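The XL ring is centred over the neck: ring (405,195), predicted (402,186), neck (388,300). I'll lower it.

```bash
python3 -m creep '[[0.0005,0.001,0.01,0,0,0,0.5],[0.0005,0.001,0.022,0,0,0,0.5],[0.0005,0.001,0.034,0,0,0,0.5],[0.0005,0.001,0.044,0,0,0,0.5],[0.0005,0.001,0.051,0,0,0,0.5],[0.0005,0.001,0.055,0,0,0,0.5],[0.0005,0.001,0.056,0,0,0,0.5],[0.0005,0.001,0.056,0,0,0,0.5]]' 60; python3 -m creep '[[0,0,0.001,0,0,0,0.5],[0,0,0.002,0,0,0,0.5],[0,0,0.002,0,0,0,0.5]]'
python3 - <<'E'
from snap import *
snap("p16",(230,180),100)
E
```

```text
time: 20.3
ee_pos: [0.6224, 0.1165, 0.106]
tcp_rot: [180.0, -0.0, 90.0]
wrist_force: [0.5, -0.3, -4.0]
opening: 0.0672
time: 20.6
ee_pos: [0.6224, 0.1164, 0.1039]
tcp_rot: [180.0, 0.0, 90.0]
wrist_force: [-0.4, -1.2, -3.4]
opening: 0.0671
[0.6224 0.1164 0.1039] [ 0.2  0.5 -2.9] 0.0665 20.65
```

View pics/p16.png

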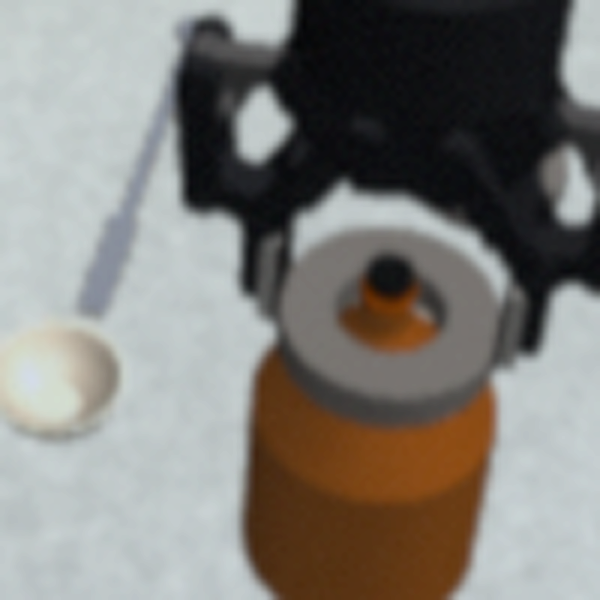

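```bash
python3 -m creep '[[0,0,0.001,0,0,0,0.5],[0,0,0.002,0,0,0,0.5],[0,0,0.002,0,0,0,0.5]]'; python3 -m creep '[[0,0,0.001,0,0,0,0.5],[0,0,0.001,0,0,0,0.5]]'
```

```text
time: 20.95
ee_pos: [0.6225, 0.1161, 0.1028]
tcp_rot: [179.9, 0.0, 90.0]
wrist_force: [-2.4, -2.5, 3.9]
opening: 0.0666
time: 21.15
ee_pos: [0.6226, 0.116, 0.1025]
tcp_rot: [179.9, 0.0, 90.0]
wrist_force: [-3.1, -3.3, 9.7]
opening: 0.067
```

```bash
python3 -m creep '[[0,0,-0.001,0,0,0,0.86],[0,0,-0.001,0,0,0,0.9],[0,0,-0.001,0,0,0,0.95],[0,0,-0.001,0,0,0,1],[0,0,-0.002,0,0,0,1],[0,0,-0.01,0,0,0,1],[0,0,-0.025,0,0,0,1],[0,0,-0.045,0,0,0,1]]' 60;  python3 -m creep '[[0,0,-0.025,0,0,0,1],[0.003,-0.04,-0.03,0,0,0,1],[0.007,-0.08,-0.03,0,0,0,1],[0.011,-0.12,-0.03,0,0,0,1],[0.0155,-0.15,0,0,0,0,1],[0.0175,-0.18,0.035,0,0,0,1],[0.0175,-0.18,0.07,0,0,0,1],[0.0175,-0.18,0.09,0,0,0,1]]'
python3 - <<'E'
from snap import *
snap("p17",(240,150),150); snap("p17t",(180,120),80,"top")
cv2.imwrite("pics/p17b.png",np.hstack([cv2.resize(cv2.imread(f"pics/{n}.png"),(400,400)) for n in("p17","p17t")]))
E
```

```text
time: 21.95
ee_pos: [0.6221, 0.1163, 0.1468]
tcp_rot: [-180.0, 0.0, 90.0]
wrist_force: [0.3, 0.3, -0.8]
opening: 0.0855
time: 22.75
ee_pos: [0.4413, 0.1339, 0.0552]
tcp_rot: [180.0, -0.0, 90.0]
wrist_force: [0.3, 0.2, 0.4]
opening: 0.0856
[0.4405 0.1336 0.0527] [-0.6  0.1 -4.1] 0.0854 22.8
[0.4411 0.1336 0.0547] [ 0.3  1.  -0.8] 0.0854 22.85
```

View pics/p17b.png

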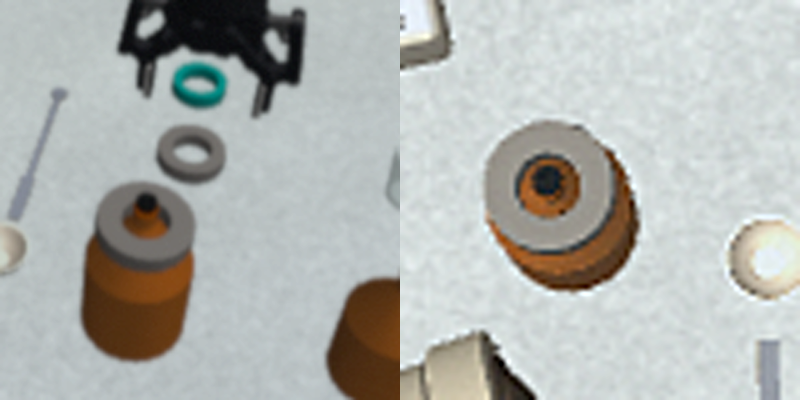

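The XL ring is level and centred: scene (146,223), top (550,186) with the stopper at (547,180). Next I'll check L ring alignment.

```bash
python3 - <<'E'
from snap import *
x,y,z=snap("p18",(270,150),80)
m=sil("scene",x,y,[(.0305,0,.0305,.016)])>.5; v,u=np.nonzero(m); f=7.5; print((u.min()-270)*f,(u.max()+1-270)*f,(v.min()-150)*f,(v.max()+1-150)*f)
E
```

```text
[0.4421 0.1339 0.0564] [-0.2  0.1  0.2] 0.0852 22.9
210.0 420.0 337.5 517.5
```

View pics/p18.png

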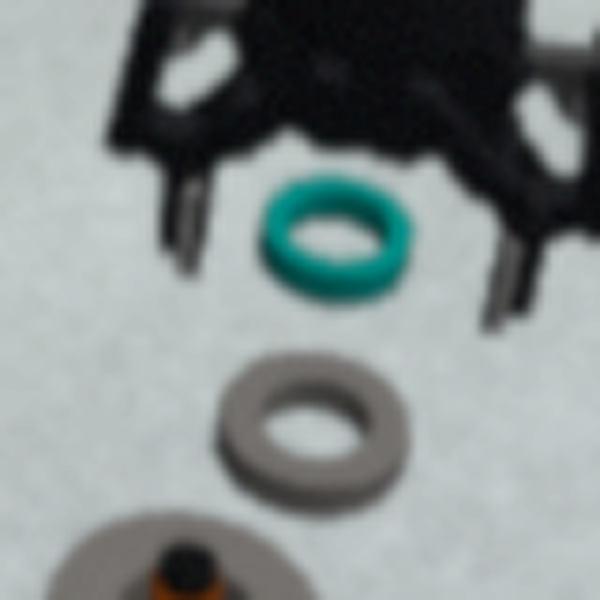

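Aligned: centre seen at (313,433), predicted (315,427). Descend and grip.

```bash
python3 -m creep '[[0,0.0005,0.02,0,0,0,1],[0,0.0005,0.038,0,0,0,1],[0,0.0005,0.05,0,0,0,1],[0,0.0005,0.0565,0,0,0,1],[0,0.0005,0.0565,0,0,0,1],[0,0.0005,0.0565,0,0,0,1]]';python3 -m creep '[[0,0,0,0,0,0,0.85],[0,0,0,0,0,0,0.72],[0,0,0,0,0,0,0.6],[0,0,0,0,0,0,0.4],[0,0,0,0,0,0,0.4],[0,0,0,0,0,0,0.4],[0,0,0,0,0,0,0.4]]' 50; python3 -m creep '[[0,0,-0.002,0,0,0,0.4],[0,0,-0.006,0,0,0,0.4],[0,0,-0.015,0,0,0,0.4],[0,0,-0.03,0,0,0,0.4],[0,0,-0.05,0,0,0,0.4],[0,0,-0.06,0,0,0,0.4],[0,0,-0.06,0,0,0,0.4]]' 50
python3 - <<'E'
from snap import *
x,y,z=snap("p19",(270,130),80)
m=sil("scene",x,y,[(.0305,z+.000,.0305,z+.016)])>.5; v,u=np.nonzero(m); f=7.5; print((u.min()-270)*f,(u.max()+1-270)*f,(v.min()-130)*f,(v.max()+1-130)*f)
E
```

```text
time: 23.5
ee_pos: [0.4434, 0.134, 0.0002]
tcp_rot: [179.9, -0.0, 90.0]
wrist_force: [0.2, -0.2, -0.5]
opening: 0.0854
time: 24.2
ee_pos: [0.4433, 0.134, 0.0008]
tcp_rot: [179.9, -0.0, 90.0]
wrist_force: [-5.3, -1.5, 10.7]
opening: 0.0593
time: 24.9
ee_pos: [0.4438, 0.1342, 0.0609]
tcp_rot: [179.9, -0.0, 90.0]
wrist_force: [0.2, 0.1, -1.8]
opening: 0.0591
[0.4432 0.134  0.0597] [-0.2 -0.3 -2.6] 0.0593 24.95
232.5 450.0 352.5 540.0
```

View pics/p19.png

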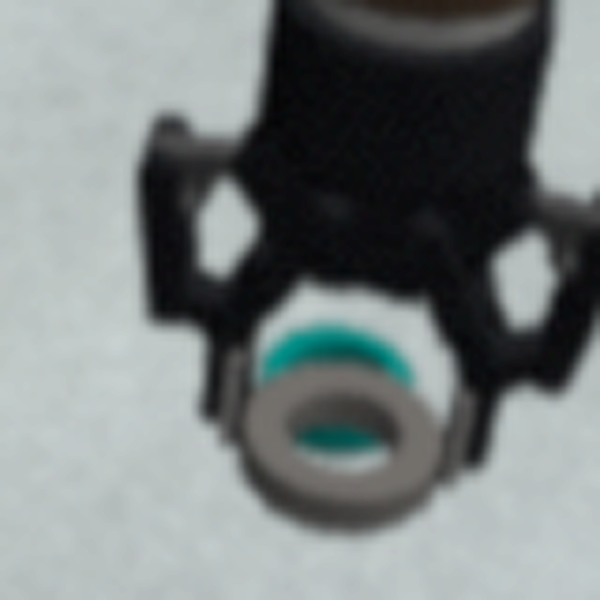

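```bash
python3 -m creep '[[0,0,-0.03,0,0,0,0.4],[0.005,0.005,-0.06,0,0,0,0.4],[0.025,0.027,-0.08,0,0,0,0.4],[0.052,0.056,-0.085,0,0,0,0.4],[0.08,0.086,-0.085,0,0,0,0.4],[0.108,0.116,-0.085,0,0,0,0.4],[0.134,0.144,-0.085,0,0,0,0.4],[0.155,0.166,-0.085,0,0,0,0.4]]' 50; python3 -m creep '[[0.006,0.007,0,0,0,0,0.4],[0.0085,0.0095,0,0,0,0,0.4],[0.0085,0.0095,0,0,0,0,0.4],[0.0085,0.0095,0,0,0,0,0.4]]' 50
python3 - <<'E'
from snap import *
from chk import show
x,y,z=snap("p20",(320,205),100)
show(x,y,z+.0077,.0305,.123,(320,205),6)
E
```

```text
time: 25.75
ee_pos: [0.6097, 0.2902, 0.142]
tcp_rot: [-179.9, 0.0, 90.0]
wrist_force: [0.4, -1.2, -1.7]
opening: 0.0589
time: 26.15
ee_pos: [0.6178, 0.2969, 0.144]
tcp_rot: [-180.0, 0.0, 90.0]
wrist_force: [-0.4, -0.1, -3.1]
opening: 0.0592
[0.6179 0.2968 0.1443] [ 0.7  0.6 -2.2] 0.0591 26.2
stopper [456.4 258.5]
stoppermid [451. 271.]
foot [357.3 488.7]
ring u 366 612 v 96 306
```

View pics/p20.png

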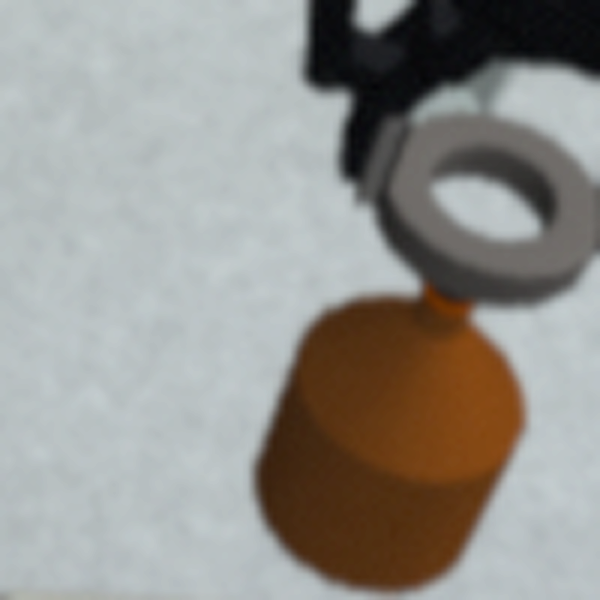

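```bash
python3 - <<'E'
from h import *
I=cv2.imread("pics/p20.png")
for (x,y),col in (((.619,.2975),(0,255,0)),((.6205,.2995),(255,255,0))):
    for sec in B["l"]:
        m=sil("scene",x,y,[sec]); m=cv2.resize(m[205:305,320:420],(600,600),interpolation=cv2.INTER_LINEAR)
        cs,_=cv2.findContours((m>.5).astype(np.uint8),0,cv2.CHAIN_APPROX_NONE); cv2.drawContours(I,cs,-1,col,1)
cv2.imwrite("pics/p21.png",I)
E
```

```text
(no output)
```

View pics/p21.png

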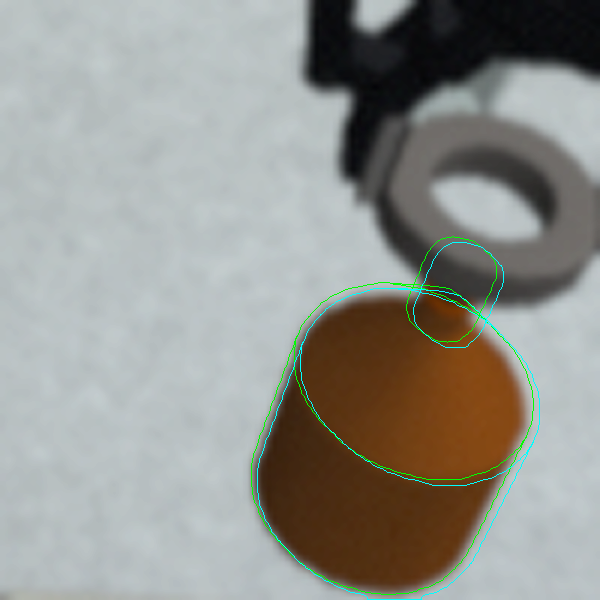

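The overlay puts the L bottle about 1–2 mm further in +x and +y than the tool. I'll correct for that and lower.

```bash
python3 -m creep '[[0.001,0.0015,0.01,0,0,0,0.4],[0.001,0.0015,0.02,0,0,0,0.4],[0.001,0.0015,0.03,0,0,0,0.4],[0.001,0.0015,0.039,0,0,0,0.4],[0.001,0.0015,0.046,0,0,0,0.4],[0.001,0.0015,0.05,0,0,0,0.4],[0.001,0.0015,0.05,0,0,0,0.4]]' 50
python3 - <<'E'
from snap import *
snap("p22",(320,205),100)
E
```

```text
time: 26.9
ee_pos: [0.6195, 0.2983, 0.0935]
tcp_rot: [-179.9, 0.0, 90.0]
wrist_force: [-0.0, -0.4, -1.6]
opening: 0.059
[0.6198 0.2984 0.0941] [-0.3  0.4 -2.6] 0.0589 26.95
```

View pics/p22.png

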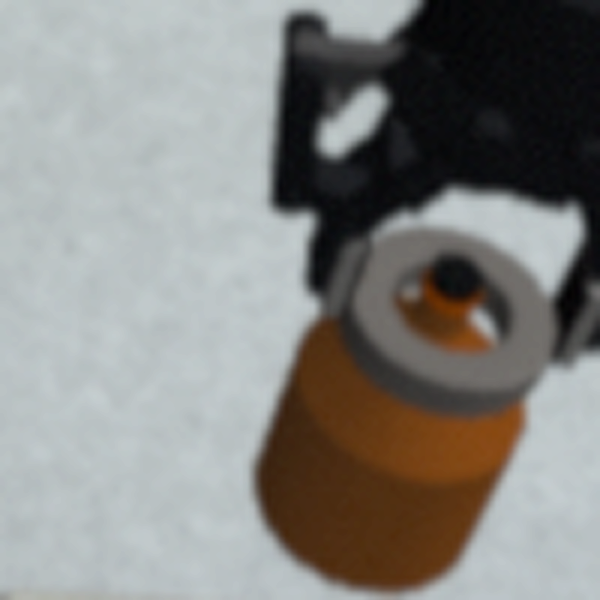

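Centred around the neck, with the stopper at (455,278). I'll creep down to contact.

```bash
python3 -m creep '[[0,0,0.001,0,0,0,0.4],[0,0,0.002,0,0,0,0.4],[0,0,0.0028,0,0,0,0.4],[0,0,0.0028,0,0,0,0.4]]'; python3 -m creep '[[0,0,0.001,0,0,0,0.4],[0,0,0.0015,0,0,0,0.4],[0,0,0.0015,0,0,0,0.4]]'
```

```text
time: 27.35
ee_pos: [0.62, 0.2983, 0.0918]
tcp_rot: [180.0, 0.0, 90.0]
wrist_force: [-0.1, -1.1, -1.2]
opening: 0.0589
time: 27.65
ee_pos: [0.6201, 0.2982, 0.091]
tcp_rot: [179.9, -0.0, 90.0]
wrist_force: [-1.1, -3.3, 4.9]
opening: 0.059
```

```bash
python3 -m creep '[[0,0,0.0007,0,0,0,0.4],[0,0,0.0007,0,0,0,0.4]]'; python3 -m creep '[[0,0,-0.0005,0,0,0,0.74],[0,0,-0.0005,0,0,0,0.8],[0,0,-0.001,0,0,0,0.88],[0,0,-0.001,0,0,0,1],[0,0,-0.002,0,0,0,1],[0,0,-0.01,0,0,0,1],[0,0,-0.025,0,0,0,1],[0,0,-0.045,0,0,0,1]]' 50;  python3 -m creep '[[0,0,-0.03,0,0,0,1],[0,-0.03,-0.06,0,0,0,1],[0,-0.07,-0.08,0,0,0,1],[0,-0.11,-0.08,0,0,0,1],[0,-0.15,-0.08,0,0,0,1],[0,-0.19,-0.08,0,0,0,1],[0,-0.23,-0.08,0,0,0,1],[0,-0.26,-0.08,0,0,0,1]]'; python3 -m creep '[[0,0,0,0,0,0,1],[0,0,0,0,0,0,1],[0,0,0,0,0,0,1]]'
python3 - <<'E'
from h import *
print(bot.get_obs()['ee_pos'])
for n in("scene","top"):
    im=optics.camera(n); np.save(f"pics/{n}F.npy",im); cv2.imwrite(f"pics/{n}F.png",np.clip(1.5*cv2.resize(im[:,:,::-1],(800,600),interpolation=cv2.INTER_CUBIC),0,255).astype(np.uint8))
a=np.load("pics/topF.npy")
c=[(.6195,.298,.097),(.6222,.116,.112),(.638,-.1135,.081),(.622,-.3065,.064)]
rows=[]
for n in("top","scene"):
    im=np.load(f"pics/{n}F.npy"); r=[]
    for X in c:
        u,v=proj(n,[X])[0].round().astype(int); r.append(cv2.resize(im[v-22:v+22,max(u-22,0):u+22,::-1],(200,200),interpolation=cv2.INTER_CUBIC))
    rows.append(np.hstack(r))
cv2.imwrite("pics/F4.png",np.clip(np.vstack(rows)*1.5,0,255).astype(np.uint8))
E
```

```text
time: 27.85
ee_pos: [0.6203, 0.2981, 0.0907]
tcp_rot: [179.9, 0.0, 90.0]
wrist_force: [-0.2, -3.5, 5.7]
opening: 0.0593
time: 28.65
ee_pos: [0.6196, 0.2983, 0.1352]
tcp_rot: [-180.0, 0.0, 90.0]
wrist_force: [0.6, -0.1, -0.0]
opening: 0.0852
time: 29.45
ee_pos: [0.3579, 0.2982, 0.2162]
tcp_rot: [179.9, -0.1, 90.0]
wrist_force: [0.2, 0.0, 1.1]
opening: 0.0853
time: 29.75
ee_pos: [0.3606, 0.2986, 0.215]
tcp_rot: [179.9, -0.0, 90.0]
wrist_force: [0.6, 1.1, 0.5]
opening: 0.0855
[0.36059611 0.29857704 0.21498405]
```

View pics/F4.png

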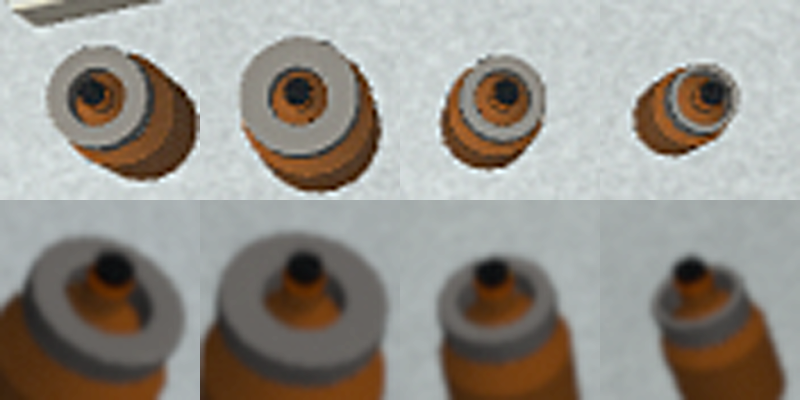

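View pics/topF.png

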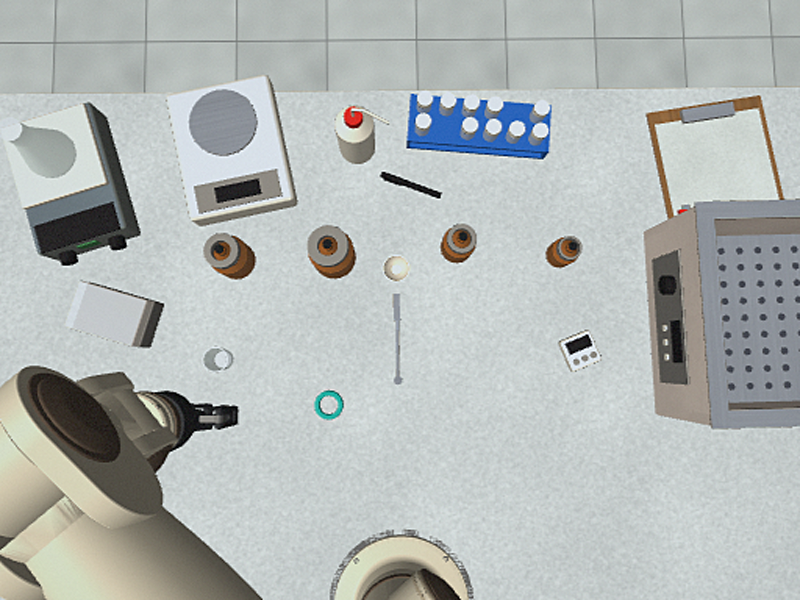

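View pics/sceneF.png

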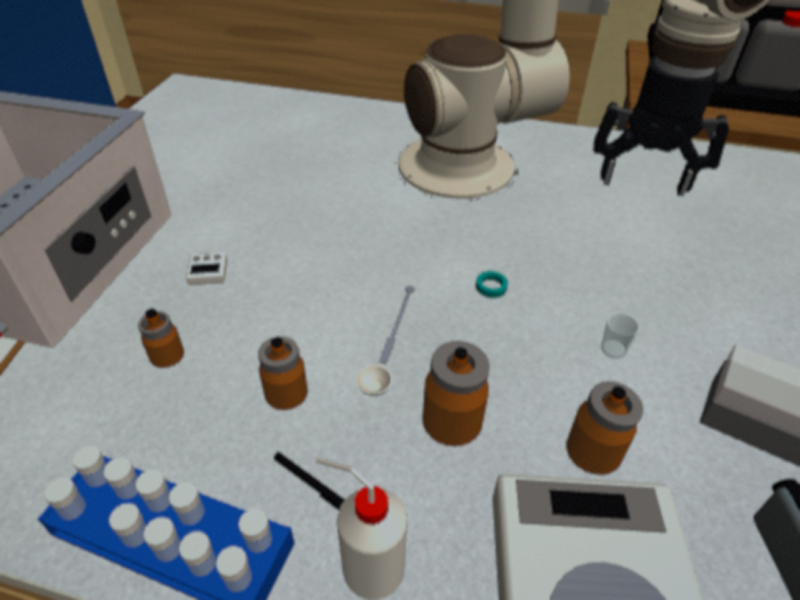

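```bash
python3 - <<'E'
from h import *
c=dict(l=(.6195,.298,.097,.0305),xl=(.6222,.116,.112,.035),m=(.638,-.1135,.081,.026),s=(.622,-.3065,.064,.0215))
rows=[]
for n in("top","scene"):
    im=np.load(f"pics/{n}F.npy"); r=[]
    for k,(x,y,z,R) in c.items():
        u,v=proj(n,[[x,y,z]])[0].round().astype(int)
        I=cv2.resize(im[v-20:v+20,u-20:u+20,::-1],(400,400),interpolation=cv2.INTER_CUBIC);I=np.clip(I*1.5,0,255).astype(np.uint8)
        for rr,zz in ((R,z+.008),(.017,z+.008),(R,z-.008)):
            p=(proj(n,np.c_[x+rr*np.cos(A),y+rr*np.sin(A),np.full(60,zz)])-[u-20,v-20]+.5)*10
            cv2.polylines(I,[p.round().astype(np.int32)],True,(0,255,0),1)
        r.append(cv2.resize(I,(200,200),interpolation=cv2.INTER_AREA))
    rows.append(np.hstack(r))
cv2.imwrite("pics/F5.png",np.vstack(rows))
E
```

```text
(no output)
```

View pics/F5.png

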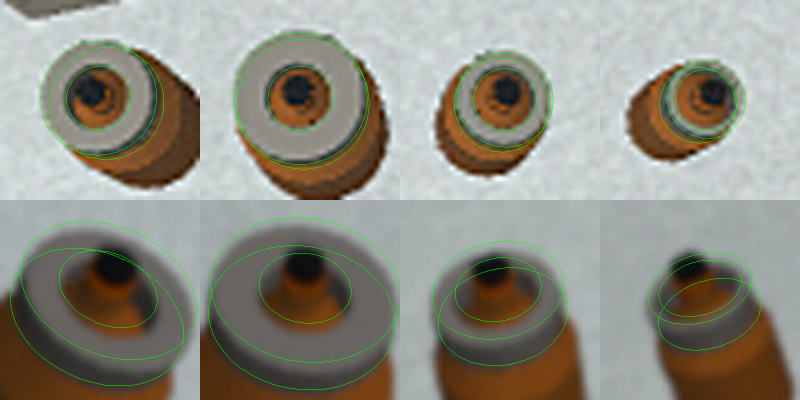

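The predicted ring outlines at the seats match all four rings to within about 1 px. The other things on the bench are where they started, so I'm handing in.

```bash
python3 -c "
from workcell import bot
print(bot.get_obs()['wrist_force'].round(1)); print(bot.job_done())"
```

```text
[ 0.1 -0.8  0. ]
the job is handed in; nothing more can be done
None
```

All four rings are on their bottles, and I handed the job in at about 30 s of the 109 s allowed. I took the top rings first: M, then S, then XL and L. Each was lowered over the neck until the wrist force showed contact (about 5–10 N) and then released.

**Last checks:**
- **Seating:** in both views every ring looks level and concentric on the shoulder of its own bottle. In the top view the outlines predicted at the seats matched to within about 1 px.
- **Bench:** the bottles stand upright. By eye, the spatula, beaker, timer, dish, wash bottle, marker and turquoise ring are where they started. The gripper is open and clear of everything.

**Small disagreements:**
- The scene camera sits about 1 px low of the calibration for all four rings.
- At contact, the L ring's tool reading was about 1.5 mm higher than calculated. That is within the 7 mm limit, and it looks fully seated in the pictures.

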